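# Present a time relay's pins to the inspection camera

## Robot

A 6-joint arm with a two-finger parallel gripper is mounted at the origin on the work surface. World frame = base frame: x ahead of the robot, y to its left, z up, the work surface at z = 0. Lengths are in m, angles in rad, forces in N, time in s.
With the tool pointing down it reaches from about 0.25 to 0.8 m from the base axis. Payload 8.5 kg.
Tool frame: the origin (TCP) lies between the finger pads; the fingertips stand arm.tips_ahead ahead of it and the grasp point (between the pads) lies 8 mm behind it (arm.tips_ahead is the distance from the TCP to the fingertips, in m); y points along the fingers, z is the direction in which the jaws open and shut, and the axes are right-handed (so a half turn about y gives the same grasp; the last joint's range is limited). The gripper opens to 85 mm and grips with 20 to 120 N. Pads are 22 mm wide; open, the fingers measure 114 mm over their backs; the gripper's body (76 mm by 85 mm) begins 54 mm behind the grasp point. The pads swing forward as they close: fully open they stand 13 mm farther back than shut.
Start: joints at [-1.253, 0.238, -0.013, 1.319, 0, 1.571], TCP at [0.164, -0.499, 0.242] pointing down, gripper open.
Joint ranges: [-2.66, 2.66], [-1.03, 1.9], [-1.14, 1.46], [-1.82, 2.27], [-1.45, 1.34], [-3.14, 3.14]. Speed limits (rad/s): [2.22, 2.22, 2.79, 3.14, 3.14, 3.14].

## Interface

Orientations are given as a unit quaternion [x, y, z, w].
In Python, from station import arm, read_camera, order, spotter gives the robot as it stands.
- The arm moves only by the tool servo_tool, never from a script. Its arguments are lists of equal length, an entry for each row: "delta_rot": the turn, a rotation vector about the tool's x, y, z in rad, a list of three; "xyz": the shift along the tool's x, y, z in cm, a list of three; "gripper": the finger opening in cm, from 0 to 8.54. In form: {"delta_rot": [[ax, ay, az], ...], "xyz": [[x, y, z], ...], "gripper": [gripper, ...]}. A call has exactly 8 rows; each row shifts and turns the commanded pose from where the row before left it, along the tool's axes as they then stand; what a row does not reach is not made up. A row lasts 1/10 s, in which the tool goes at most 50 mm and 8.59 degrees, less where a joint would pass 70% of its speed; a pose out of reach is approached as far as the arm can. A call with a gripper value outside its range is refused whole. The fingers move at their own pace and stop on an object; the grip force is fixed at half the most. Time passes only in rows, so rows that do not move let the fingers close, or fill a call up. It gives the time, the measured TCP pose, the force and the opening at its end, in the units of the state.
- arm.state(): the state, without advancing time (a new reading comes with each control period).
- read_camera(name): name is "scene" or "top"; returns a dict with "img" (420x560x3 uint8, blue, green, red), "K" (3x3 intrinsics, pixels), "distortion" ([k1, k2, p1, p2, k3] as OpenCV has them; the pictures are not rectified), "world_from_camera" (4x4, takes a point from camera to world coordinates). Camera axes: x right, y down, z forward; pixel columns grow to the right and rows downward; lengths in m; the calibration is good to about 2 mm. A picture is of the moment at which its call begins. There is no depth.
- order.job_done(): hands the job in, once; it reports no verdict.
Trained networks look in a picture, given as the dict that the camera call returned (one of the last four; its "shot" number tells which), for a name from the list of things; names that differ only in an ending like _2 or _b are one class to them, and where a whole thing is asked for, a point or a joint stands for the part that bears it (a point fixed in the world has none). Each returns a list of dicts, best first, with "score" (0 to 1); they miss things now and then, are a little off and sometimes report something else, mostly with a low value. They report only what shows in the picture. A call takes as long as a camera call. They do not tell look-alikes from the thing itself.
- spotter.boxes_of(query, picture): "rect" ([left, top, width, height] in pixels, round what is visible of it).
- spotter.masks_of(query, picture): "region" (420x560 bool, what is visible of it) and "rect" ([left, top, width, height] in pixels, round what is visible of it).
- spotter.place_of(query, picture): "uv" ([column, row] in pixels: a listed point, or the origin of a listed thing).
The state is a dict: "time": time; "q": joint angles; "dq": joint speeds; "effort": joint torques, N m; "eef_pos": TCP position; "orientation": TCP orientation; "wrist_force": force on the tool from outside, world axes, zero at the start; "ft_torque": the same for the moment, N m; "finger_gap": finger opening in m.
Only numpy, scipy, OpenCV 4.12 (cv2) and the standard library are available. Lean on these libraries where they do the work, as an engineer would, in place of code of your own. Each camera call takes 0.05 s, during which the arm holds its last target.

## Task

Pull the plug-in time relay, the one with the round setting dial on top, straight up out of its socket on the mounting plate and show its pins to the bench inspection camera: the pin ends at the camera's working point, 100 mm straight out from the middle of the lens, the underside facing squarely into the lens and the sides of the housing square with the sides of the camera. Do not touch the camera, and leave the other relays and everything lying about where they are. Finish while still holding the relay in the air there, motionless in the gripper; do not put it down or let go.

Things in the scene. Friction and masses are not known exactly. Their poses are not given: they have to be found in the camera images.
- timer: time relay: grey square housing 36 x 36 x 64 mm high with a round black dial (25 mm across, 9 mm high) on top; 90 to 145 g. Origin: centre of the flat underside, seated on its socket 40 mm above the bench; x, y square with the sides, z up. Below it a spigot (9 mm thick, 12 long) and 8 brass pins (10 long) stand in the socket, gripped by sprung contacts: about 5 N pulls it out, free after 12 mm
- timer_pins (a point): the middle of the ring of pin ends of the time relay, on its axis, 10 mm below the underside (at 0, 0, -10 mm in timer); axes as timer
- relay_a: plain relay in another socket of the same row: grey housing 36 x 36 mm, 56 mm high, flat top without a dial (only a small black test flap). Origin and axes as timer
- relay_b: plain relay in the remaining socket, the same as relay_a
- panel: mounting plate 280 x 300 x 3 mm fixed flat on the bench; origin centre of underside, rails along y. On it: three black relay sockets 64 mm apart at x -60, y -64, 0, 64 mm (38 wide, 74 long along x, 40 high; the time relay may be in any), low end clamps between them (30 high), a grey duct at x -5 to 29 (45 high), breakers and terminals at x 47 to 133 (up to 80 high)
- camera: inspection camera's fixed foot: dark slab 110 x 96 x 12 mm with two cheeks, origin centre of underside, z up. Between the cheeks sits the camera head (ribbed metal box 46 x 52 x 62 mm, ring light 74 mm across at its front), tilted 0.25 to 0.5 rad from upright towards the foot's -x about an axis along y at x 25, z 78 mm; held by friction, it yields if pushed
- lens (a point): middle of the camera's front face (lens and ring light), 60 mm from the tilt axis; z points straight out of the lens along the line of sight (up and towards the foot's -x), y along the tilt axis, x and y square with the sides of the camera
- focus (a point): the camera's working point, in the air 100 mm straight out from lens along its z; same axes as lens
- screwdriver: screwdriver 190 mm long, 26 mm thick handle, lying on the front edge of the mounting plate; origin on its underside at mid-length, x along it
- tape: roll of black insulating tape, 64 mm across, 19 mm high, behind the camera; origin centre of underside
- ferrules: small grey open compartment box 85 x 60 x 24 mm beside the camera; origin centre of underside
- pliers: wire pliers with black grips, 160 mm long, 15 mm high, lying before the camera; origin under the pivot, x towards the jaws
- multimeter: black hand multimeter 160 x 78 x 34 mm (42 mm with its dial) lying beside the camera; origin centre of underside, x along it
Mind the look-alikes: they are no part of the job. What is shaped like the camera but red is not meant.

How it is judged:
By the outcome, as a careful person would: the job done as asked, in the order asked, and still so for the second after the job is handed in, while the arm keeps its last pose, push and grip.
It also fails if it takes over 38 s, if anything falls off the work surface, if the arm or the gripper's body presses on something with over 40 N, if the wrist force passes 120 N, or if a joint passes its speed limit or range.

## Working session

There is one attempt and no reset: what is moved stays moved. The work goes in short steps, Python scripts to look and compute and a tool call to move; the robot and the scene stay as the last step left them, time stands still between calls to the robot, and variables do not carry over. Pictures are saved under pics/ and viewed, and the job is handed in when it is done.

Besides the shell and the picture viewer there is one more tool, called after ">>>" as name(argument=value, ...), one argument or row to a line, values as JSON. servo_tool: Moves the arm, as the interface text tells. Its arguments: {"type":"object","properties":{"delta_rot":{"type":"array"},"xyz":{"type":"array"},"gripper":{"type":"array"}},"required":["delta_rot","xyz","gripper"]}

```bash
ls; mkdir -p pics; python3 - <<'E'
from station import arm, read_camera, order, spotter
import cv2,numpy as np,pickle
s=arm.state();print({k:np.round(v,3) for k,v in s.items()},arm.tips_ahead)
P={}
for n in ["scene","top"]:
    p=read_camera(n);cv2.imwrite(f"pics/{n}0.png",p["img"]);P[n]=p
    print(n,p["K"],p["distortion"],np.round(p["world_from_camera"],4))
    for q in ["timer","relay_a","camera","lens","panel","focus","timer_pins"]:
        try:
            print(q,[(np.round(d["uv"],1).tolist(),round(d["score"],2)) for d in spotter.place_of(q,p)],[(np.round(d["rect"],1).tolist(),round(d["score"],2)) for d in spotter.boxes_of(q,p)])
        except Exception as e: print(q,e)
pickle.dump(P,open("p0.pkl","wb"))
print(arm.state()["time"])
E
```

```text
pics
{'time': np.float64(0.0), 'q': array([-1.253,  0.239, -0.014,  1.319,  0.   ,  1.571]), 'dq': array([ 0.001, -0.003,  0.001, -0.   ,  0.   , -0.   ]), 'effort': array([ 1.0000e-03, -5.3878e+01,  3.4644e+01,  1.8000e-02, -0.0000e+00,
       -0.0000e+00]), 'eef_pos': array([ 0.164, -0.498,  0.242]), 'orientation': array([-0.112,  0.699, -0.698,  0.112]), 'wrist_force': array([ 0.154, -0.293,  0.29 ]), 'ft_torque': array([-0.018,  0.085,  0.003]), 'finger_gap': np.float64(0.086)} 0.011
scene [[510.93965462   0.         281.72562394]
 [  0.         510.93965462 206.95016085]
 [  0.           0.           1.        ]] [-0.00935805  0.          0.          0.          0.        ] [[-0.4533  0.6783 -0.5783  1.2119]
 [ 0.8912  0.3331 -0.3078  0.3686]
 [-0.0162 -0.6549 -0.7555  1.0429]
 [ 0.      0.      0.      1.    ]]
timer [([212.1, 234.9], 0.96)] [([200.3, 218.2, 20.6, 21.5], 0.88)]
relay_a [([164.8, 218.7], 0.82), ([296.6, 295.9], 0.73), ([191.3, 227.6], 0.6), ([313.6, 345.0], 0.51)] [([176.9, 210.5, 20.3, 21.7], 0.88), ([150.6, 195.8, 27.2, 32.4], 0.75)]
camera [([397.2, 218.5], 0
[... 1116 characters left out ...]
), ([371.2, 194.9], 0.47)] [([361.5, 184.1, 19.3, 15.0], 0.79), ([383.8, 182.8, 21.0, 15.1], 0.58), ([339.0, 185.9, 15.4, 14.3], 0.56), ([195.3, 158.0, 26.7, 31.0], 0.39)]
camera [([217.1, 186.3], 0.57)] [([195.9, 160.9, 36.8, 44.1], 0.66), ([179.3, 280.9, 41.9, 46.0], 0.65)]
lens [([210.1, 175.1], 0.84), ([197.1, 296.4], 0.73)] [([181.8, 284.1, 32.1, 27.6], 0.86), ([191.7, 157.8, 31.3, 32.6], 0.64)]
panel [([363.0, 176.9], 0.8)] [([311.2, 125.3, 109.3, 100.2], 0.71), ([195.1, 161.6, 28.7, 25.3], 0.2)]
focus [([199.1, 186.2], 0.93), ([184.3, 297.9], 0.79)] [([178.6, 282.1, 34.0, 29.0], 0.9), ([195.4, 159.4, 27.8, 29.8], 0.6)]
timer_pins [([345.2, 194.8], 0.73), ([369.9, 195.2], 0.49)] []
1.5
```

```bash
python3 - <<'E'
import pickle,cv2
P=pickle.load(open("p0.pkl","rb"))
s=P["scene"]["img"];t=P["top"]["img"]
cv2.imwrite("pics/s_a.png",cv2.resize(s[160:360,80:360],None,fx=2.8,fy=2.8,interpolation=cv2.INTER_CUBIC))
cv2.imwrite("pics/s_b.png",cv2.resize(s[160:370,280:500],None,fx=2.8,fy=2.8,interpolation=cv2.INTER_CUBIC))
cv2.imwrite("pics/t_a.png",cv2.resize(t[110:240,300:440],None,fx=4.5,fy=4.5,interpolation=cv2.INTER_CUBIC))
cv2.imwrite("pics/t_b.png",cv2.resize(t[140:350,150:300],None,fx=2.8,fy=2.8,interpolation=cv2.INTER_CUBIC))
E
```

```text
(no output)
```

View pics/scene0.png

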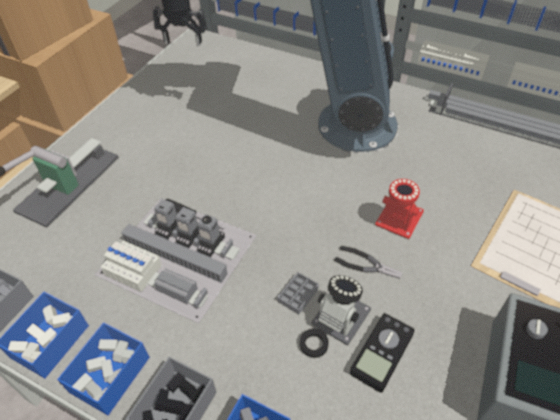

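View pics/top0.png

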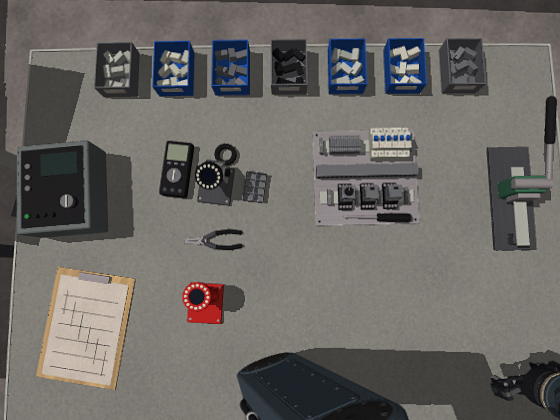

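```bash
sleep 1
```

```text
(no output)
```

View pics/s_a.png

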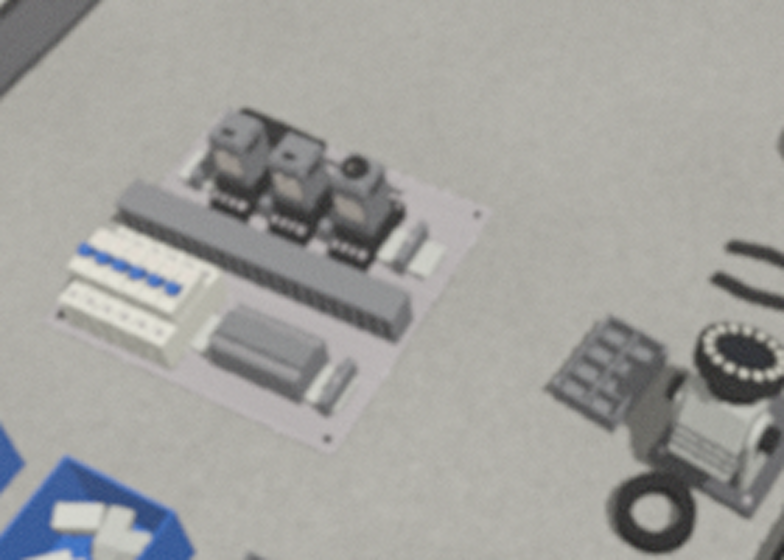

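View pics/s_b.png

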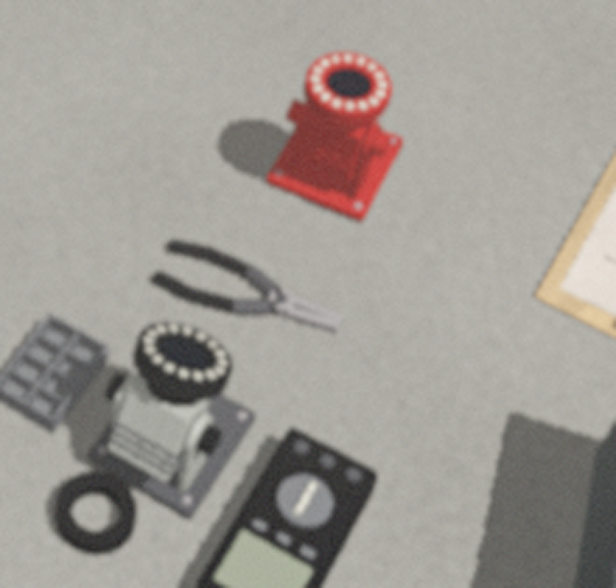

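View pics/t_a.png

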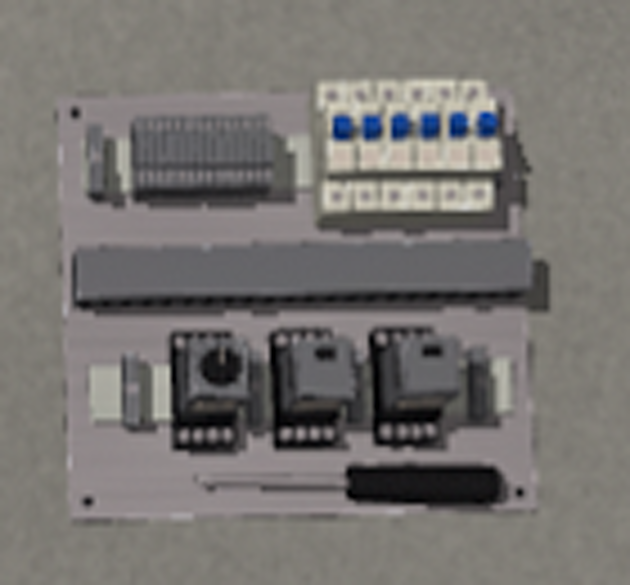

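View pics/t_b.png

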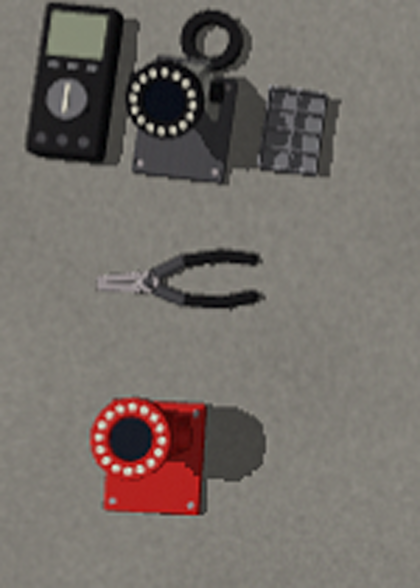

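```bash
python3 - <<'E'
import pickle,cv2
P=pickle.load(open("p0.pkl","rb"))
s=P["scene"]["img"];t=P["top"]["img"]
def crop(im,x0,y0,w,h,f,n):
    c=cv2.resize(im[y0:y0+h,x0:x0+w],None,fx=f,fy=f,interpolation=cv2.INTER_CUBIC)
    for i in range(0,w,10):
        cv2.putText(c,str(x0+i),(i*f,10),0,.35,(0,255,255),1);cv2.line(c,(i*f,12),(i*f,18),(0,255,255),1)
    for i in range(0,h,10):
        cv2.putText(c,str(y0+i),(0,i*f+4),0,.35,(0,255,255),1);cv2.line(c,(24,i*f),(30,i*f),(0,255,255),1)
    cv2.imwrite("pics/"+n,c)
crop(s,305,265,75,85,7,"zs.png")
crop(t,185,140,60,75,8,"zt.png")
crop(s,145,190,90,65,8,"rs.png")
crop(t,310,175,110,55,7,"rt.png")
E
```

```text
(no output)
```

View pics/zs.png

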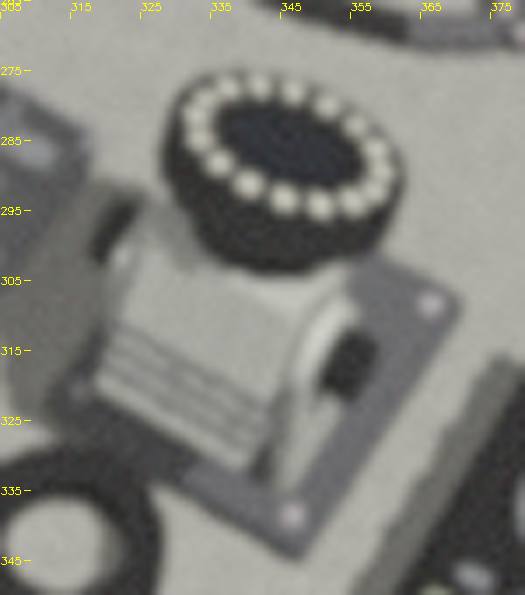

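View pics/zt.png

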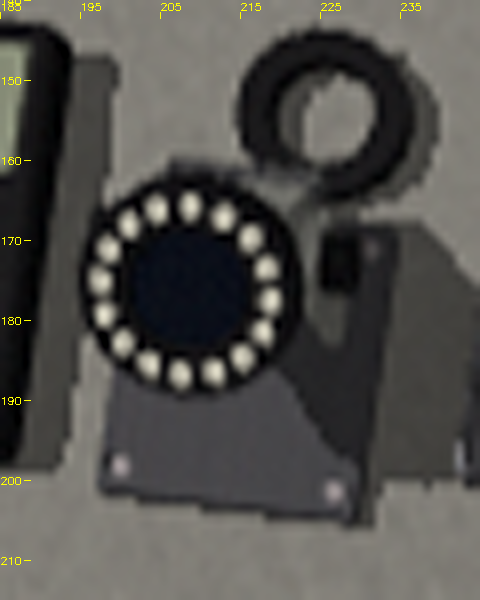

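View pics/rs.png

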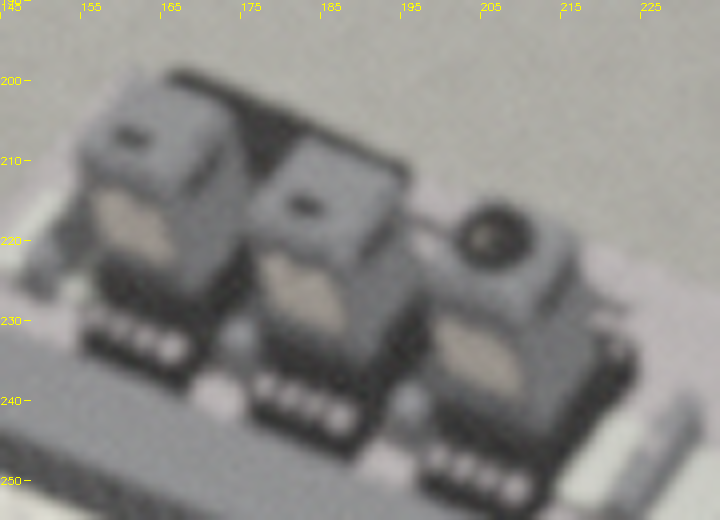

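View pics/rt.png

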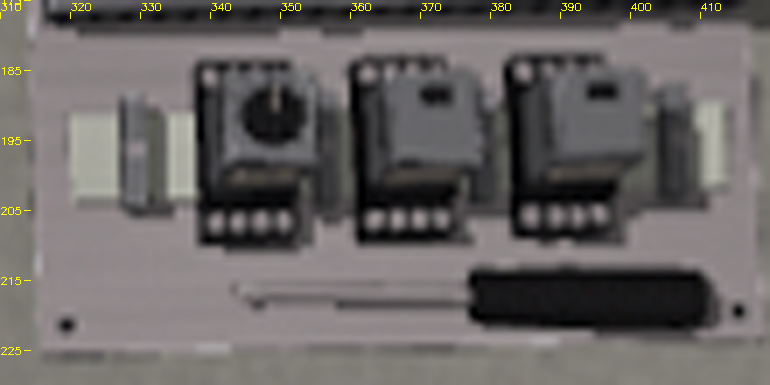

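```bash
cat > h.py <<'E'
import numpy as np,cv2,pickle
from scipy.spatial.transform import Rotation as R
from scipy.optimize import least_squares
P=pickle.load(open("p0.pkl","rb"))
def proj(p,X):
    X=np.atleast_2d(X);T=np.linalg.inv(p["world_from_camera"])
    r=cv2.Rodrigues(T[:3,:3])[0]
    return cv2.projectPoints(X.astype(float),r,T[:3,3],np.array(p["K"]),np.array(p["distortion"]))[0][:,0]
def ray(p,uv):
    n=cv2.undistortPoints(np.array([[uv]],float),np.array(p["K"]),np.array(p["distortion"]))[0,0]
    W=p["world_from_camera"];d=W[:3,:3]@[n[0],n[1],1];return W[:3,3],d/np.linalg.norm(d)
def atz(p,uv,z):
    o,d=ray(p,uv);return o+d*(z-o[2])/d[2]
def tri(obs):
    A=np.zeros((3,3));b=np.zeros(3)
    for p,uv in obs:
        o,d=ray(p,uv);M=np.eye(3)-np.outer(d,d);A+=M;b+=M@o
    X=np.linalg.solve(A,b);return X,[proj(p,X)[0]-uv for p,uv in obs]
def leds(im,box,th,f=8):
    x0,y0,w,h=box
    g=cv2.cvtColor(im,cv2.COLOR_BGR2GRAY)[y0:y0+h,x0:x0+w]
    G=cv2.resize(g,None,fx=f,fy=f,interpolation=cv2.INTER_CUBIC)
    n,l,st,c=cv2.connectedComponentsWithStats((G>th).astype(np.uint8))
    return np.array([(c[i]+.5)/f-.5+[x0,y0] for i in range(1,n) if 60<st[i,4]<1200]),G
E
python3 - <<'E'
from h import *
for n,box in (("top",(190,155,40,40)),("scene",(327,273,38,28))):
    im=P[n]["img"]
    for th in (150,170,180,190):
        c,G=leds(im,box,th);print(n,th,len(c));
        if len(c)>5: print(np.round(cv2.fitEllipse(c.astype(np.float32)),2) if 0 else cv2.fitEllipse(c.astype(np.float32)))
E
```

```text
top 150 16
((207.7779998779297, 175.82684326171875), (20.541839599609375, 21.785125732421875), 127.359375)
top 170 16
((207.77755737304688, 175.82864379882812), (20.54320526123047, 21.716678619384766), 127.41188049316406)
top 180 16
((207.7754364013672, 175.8482208251953), (20.543235778808594, 21.684816360473633), 127.3717269897461)
top 190 15
((207.78106689453125, 175.85264587402344), (20.485872268676758, 21.653581619262695), 128.97637939453125)
scene 150 4
scene 170 13
((347.5763244628906, 286.20635986328125), (15.066831588745117, 34.476436614990234), 116.739013671875)
scene 180 12
((345.8311462402344, 285.1899719238281), (15.04457950592041, 27.738571166992188), 110.936767578125)
scene 190 0
```

```bash
cat > fit.py <<'E'
from h import *
S,T=P["scene"],P["top"]
zs=lambda u,v:np.array([(u+.5)/7-.5+305,(v+.5)/7-.5+265])
zt=lambda u,v:np.array([(u+.5)/8-.5+185,(v+.5)/8-.5+140])
lt,_=leds(T["img"],(190,155,40,40),170)
ls=np.array([zs(*a) for a in [(261,87),(294,94),(327,106),(357,125),(379,150),(380,173),(355,203),(321,206),(284,199),(249,184),(218,163),(200,138),(198,115),(209,97),(228,88)]])
scr=[(-1,1,T,zt(120,465)),(-1,1,S,zs(431,303)),(-1,-1,T,zt(335,491)),(1,1,S,zs(292,515)),(1,-1,T,zt(372,247)),(1,-1,S,zs(80,386))]
def lens_pose(p):
    x,y,yaw,t=p[:4]
    Rf=R.from_euler('z',yaw); Rl=Rf*R.from_euler('y',-t)
    ax=np.array([x,y,0])+Rf.apply([.025,0,.078])
    return ax+Rl.apply([0,0,.06]),Rl,Rf
a=np.linspace(0,2*np.pi,181)
def curve(p,pic,r):
    c,Rl,_=lens_pose(p);return proj(pic,c+Rl.apply(np.c_[r*np.cos(a),r*np.sin(a),0*a]))
def dist(curve_,pts):
    cc=curve_.mean(0); out=[]
    th=np.unwrap(np.arctan2(*(curve_-cc).T[::-1]))
    # nearest point on segments, signed
    for q in pts:
        d=curve_-q;i=np.argmin((d**2).sum(1))
        s=np.sign(np.linalg.norm(q-cc)-np.linalg.norm(curve_[i]-cc)); 
        A=curve_[i-1 if i>0 else -2];B=curve_[(i+1)%180]
        n=(B-A)/np.linalg.norm(B-A);v=q-A;out.append(s*abs(n[0]*v[1]-n[1]*v[0]))
    return np.array(out)
def res(p,full=False):
    x,y,yaw,t,r,dx,dy=p[:7]; o=p[7:9] # o: scene image offset (calibration)
    Rf=R.from_euler('z',yaw)
    e1=dist(curve(p,T,r),lt);e2=dist(curve(p,S,r)+o,ls)
    e3=np.array([proj(pic,np.array([x,y,0])+Rf.apply([sx*dx,sy*dy,.012]))[0]+(o if pic is S else 0)-uv for sx,sy,pic,uv in scr])
    if full:return e1,e2,e3
    return np.r_[e1*.7,e2*.5,e3.ravel(),o*1.0]
p0=[.47,.2,0.,.35,.031,.045,.038,0,0]
if __name__=="__main__":
    f=least_squares(res,p0,loss='soft_l1',f_scale=.5);print(np.round(f.x,4),f.cost)
    e=res(f.x,True);print([np.round(k,2) for k in e])
    J=f.jac;print("sd",np.round(np.sqrt(np.diag(np.linalg.inv(J.T@J)))*.3,4))
    c,Rl,_=lens_pose(f.x);print("lens",c,"focus",c+Rl.apply([0,0,.1]))
    pickle.dump(f.x,open("cam.pkl","wb"))
    for n,pic,box,fz in (("s",S,(305,265,75,85),7),("t",T,(185,140,60,75),8)):
        x0,y0,w,h=box;im=cv2.resize(pic["img"][y0:y0+h,x0:x0+w],None,fx=fz,fy=fz,interpolation=cv2.INTER_CUBIC)
        o=f.x[7:9] if n=="s" else 0
        tr=lambda X:(((proj(pic,X)+o-[x0,y0]+.5)*fz-.5)).round().astype(int)
        Rf=R.from_euler('z',f.x[2]);b=np.array([f.x[0],f.x[1],0])
        for z in (0,.012):
            cv2.polylines(im,[tr(b+Rf.apply([[sx*.055,sy*.048,z] for sx,sy in((1,1),(1,-1),(-1,-1),(-1,1))]))],True,(0,255,0) if z else (0,255,255),1)
        for r in (.037,f.x[4]): cv2.polylines(im,[tr(c+Rl.apply(np.c_[r*np.cos(a),r*np.sin(a),0*a]))],True,(0,0,255),1)
        cv2.polylines(im,[tr(b+Rf.apply([[.025,y,.078] for y in(-.045,.045)]))],False,(255,0,255),1)
        cv2.imwrite(f"pics/fit_{n}.png",im)
E
python3 fit.py
```

```text
[ 0.6446  0.212  -0.1345  0.4498  0.0284  0.045   0.0393  0.1775  1.7339] 1.0832398239819092
[array([ 0.1 , -0.23, -0.22, -0.19,  0.07, -0.21, -0.14, -0.14,  0.01,
        0.27,  0.08,  0.09, -0.02,  0.03,  0.02,  0.09]), array([-0.4 , -0.44, -0.16,  0.12,  0.51,  0.15,  0.7 ,  0.51,  0.37,
        0.24,  0.29,  0.08, -0.34, -0.36, -0.29]), array([[-0.14, -0.1 ],
       [ 0.05,  0.11],
       [-0.09,  0.04],
       [ 0.07, -0.06],
       [-0.22,  0.06],
       [-0.11,  0.26]])]
sd [0.0004 0.0003 0.006  0.0088 0.0003 0.0004 0.0003 0.1902 0.2086]
lens [0.64347761 0.21211598 0.13203204] focus [0.60039194 0.21794783 0.22208544]
```

View pics/fit_s.png

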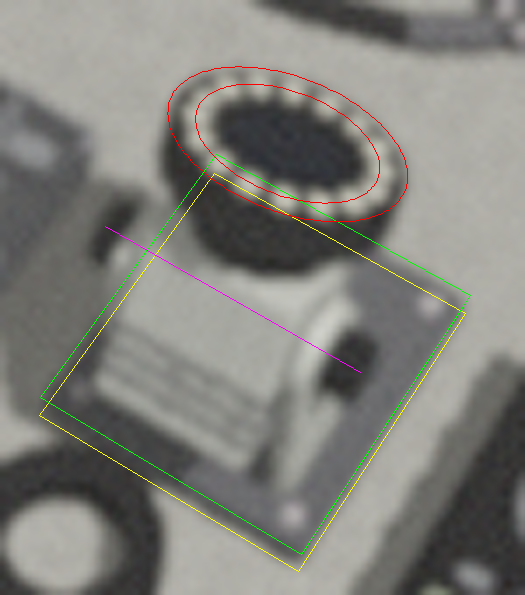

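View pics/fit_t.png

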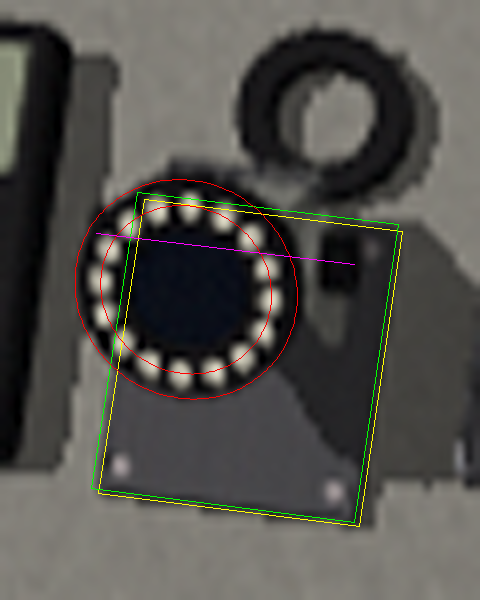

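```bash
python3 - <<'E'
from h import *
S,T=P["scene"],P["top"]
f=lambda u,v,k,x,y:np.array([(u+.5)/k-.5+x,(v+.5)/k-.5+y])
ta=lambda u,v:f(u,v,4.5,300,110); sa=lambda u,v:f(u,v,2.8,80,160)
for a,b in (((88,500),(477,214)),((75,112),(327,438))):
    print("z=3mm: top",atz(T,ta(*a),.003).round(4),"scene",atz(S,sa(*b),.003).round(4)); print(tri([(T,ta(*a)),(S,sa(*b))]))
print("top -x-y",atz(T,ta(520,492),.003), "scene +x-y",atz(S,sa(62,314),.003))
# dial top centre
rs=lambda u,v:f(u,v,8,145,190); rt=lambda u,v:f(u,v,7,310,175)
print("dial",tri([(T,rt(272,112)),(S,rs(494,236))]), atz(T,rt(272,112),.115),atz(S,rs(494,236),.115))
zs=lambda u,v:f(u,v,7,305,265);zt=lambda u,v:f(u,v,8,185,140)
print("screwA",atz(T,zt(120,465),.013),atz(S,zs(431,303),.013),"lens",tri([(T,np.array([207.78,175.83])),(S,zs(289,145))]))
print("screwD",atz(T,zt(372,247),.013),atz(S,zs(80,386),.013))
E
```

```text
z=3mm: top [ 0.5365 -0.0868  0.003 ] scene [ 0.5403 -0.0832  0.003 ]
(array([ 0.53682334, -0.08649286, -0.00286274]), [array([-0.24764691,  0.1250205 ]), array([-0.3083041, -0.0215639])])
z=3mm: top [ 0.7919 -0.0828  0.003 ] scene [ 0.7955 -0.0803  0.003 ]
(array([ 0.79342472, -0.08288212, -0.00238901]), [array([-0.09103178,  0.05233734]), array([-0.13524698, -0.01087257])])
top -x-y [ 0.53940888 -0.36239986  0.003     ] scene +x-y [ 0.79722339 -0.3549363   0.003     ]
dial (array([ 0.60601806, -0.15942502,  0.10243363]), [array([-0.05130349,  0.02832462]), array([-0.06502096, -0.00696738])]) [ 0.60389098 -0.15787537  0.115     ] [ 0.61406437 -0.15221913  0.115     ]
screwA [0.6047228  0.25633279 0.013     ] [0.60955777 0.25881721 0.013     ] lens (array([0.64451174, 0.21350772, 0.12600733]), [array([-0.14533282,  0.05768337]), array([-0.19740095, -0.00115623])])
screwD [0.683862 0.166238 0.013   ] [0.68749656 0.169284   0.013     ]
```

```bash
cat > plan.py <<'E'
from h import *
from station import arm
def st():
    s=arm.state();return s,np.array(s["eef_pos"]),R.from_quat(s["orientation"])
def report():
    s,p,r=st();print("t",round(s["time"],2),"p",np.round(p,4),"q",np.round(s["q"],3),"gap",round(float(s["finger_gap"]),4),"F",np.round(s["wrist_force"],1),"M",np.round(s["ft_torque"],2))
    print("tool axes (cols xyz in world)\n",np.round(r.as_matrix(),3))
def delta(pt,rt):
    s,p,r=st()
    print("total shift in tool axes cm",np.round(r.inv().apply(pt-p)*100,2),"rotvec tool",np.round((r.inv()*rt).as_rotvec(),3))
E
python3 - <<'E'
from plan import *
report()
yaw=.012
for k in range(4):
    z=R.from_euler('z',yaw+k*np.pi/2).apply([1,0,0]);y=np.array([0,0,-1.]);x=np.cross(y,z)
    rt=R.from_matrix(np.c_[x,y,z]);print(k);delta(np.array([.606,-.157,.20]),rt)
E
```

```text
t 1.5 p [ 0.164  -0.4987  0.2423] q [-1.253  0.238 -0.014  1.319 -0.     1.571] gap 0.0853 F [-0.4 -0.1  0.4] M [-0.02  0.01 -0.01]
tool axes (cols xyz in world)
 [[-0.95  -0.     0.312]
 [-0.312  0.    -0.95 ]
 [ 0.    -1.    -0.   ]]
0
total shift in tool axes cm [-52.66   4.23 -18.65] rotvec tool [ 0.    -1.265 -0.   ]
1
total shift in tool axes cm [-52.66   4.23 -18.65] rotvec tool [ 0.    -2.836 -0.   ]
2
total shift in tool axes cm [-52.66   4.23 -18.65] rotvec tool [0.    1.877 0.   ]
3
total shift in tool axes cm [-52.66   4.23 -18.65] rotvec tool [0.    0.306 0.   ]
```

```bash
cat >> plan.py <<'E'
def rows(pt,rt,n,skip=0):
    """n equal steps in world; prints xyz (cm, axes at row start) and constant tool rotvec"""
    s,p,r=st();rv=(r.inv()*rt).as_rotvec()/n;d=(pt-p)/n*100
    out=[]
    for i in range(n):
        ri=r*R.from_rotvec(rv*i);out.append(np.round(ri.inv().apply(d),2).tolist())
    print("rot/row",np.round(rv,4).tolist());print("xyz",out)
def down(yaw):
    z=np.array([np.cos(yaw),np.sin(yaw),0]);y=np.array([0,0,-1.]);return R.from_matrix(np.c_[np.cross(y,z),y,z])
E
python3 - <<'E'
from plan import *
rows(np.array([.606,-.157,.20]),down(.012),16)
E
```

```text
rot/row [0.0, -0.0791, -0.0]
xyz [[-3.29, 0.26, -1.17], [-3.37, 0.26, -0.9], [-3.43, 0.26, -0.63], [-3.47, 0.26, -0.36], [-3.49, 0.26, -0.08], [-3.49, 0.26, 0.19], [-3.46, 0.26, 0.47], [-3.41, 0.26, 0.74], [-3.34, 0.26, 1.01], [-3.25, 0.26, 1.27], [-3.14, 0.26, 1.52], [-3.01, 0.26, 1.76], [-2.87, 0.26, 2.0], [-2.7, 0.26, 2.22], [-2.52, 0.26, 2.42], [-2.32, 0.26, 2.61]]
```

>>> servo_tool(
  delta_rot=[
    [0,-0.08,0],
    [0,-0.08,0],
    [0,-0.08,0],
    [0,-0.08,0],
    [0,-0.08,0],
    [0,-0.08,0],
    [0,-0.08,0],
    [0,-0.08,0],
  ],
  xyz=[
    [-3.3,0.2,-1.2],
    [-3.4,0.2,-0.9],
    [-3.4,0.2,-0.6],
    [-3.5,0.2,-0.4],
    [-3.5,0.2,-0.1],
    [-3.5,0.2,0.2],
    [-3.5,0.2,0.5],
    [-3.4,0.2,0.7],
  ],
  gripper=[8.5,8.5,8.5,8.5,8.5,8.5,8.5,8.5],
)

```text
time: 2.3
eef_pos: [0.3859, -0.3252, 0.2263]
orientation: [0.327, -0.627, 0.627, -0.327]
wrist_force: [-0.1, 0.6, 1.3]
finger_gap: 0.0847
```

>>> servo_tool(
  delta_rot=[
    [0,-0.08,0],
    [0,-0.08,0],
    [0,-0.08,0],
    [0,-0.08,0],
    [0,-0.08,0],
    [0,-0.08,0],
    [0,-0.08,0],
    [0,-0.07,0],
  ],
  xyz=[
    [-3.3,0.2,1.0],
    [-3.2,0.2,1.3],
    [-3.1,0.2,1.5],
    [-3.0,0.2,1.8],
    [-2.9,0.2,2.0],
    [-2.7,0.2,2.2],
    [-2.5,0.2,2.4],
    [-2.3,0.2,2.6],
  ],
  gripper=[8.5,8.5,8.5,8.5,8.5,8.5,8.5,8.5],
)

```text
time: 3.1
eef_pos: [0.6043, -0.1533, 0.2102]
orientation: [-0.505, 0.495, -0.495, 0.505]
wrist_force: [-0.1, -0.0, 1.3]
finger_gap: 0.0852
```

```bash
python3 - <<'E'
from plan import *
from station import read_camera
report(); delta(np.array([.606,-.157,.14]),down(.012))
P={}
for n in ("scene","top"):
    P[n]=read_camera(n)
pickle.dump(P,open("p1.pkl","wb"))
def crop(im,x0,y0,w,h,f,nm): cv2.imwrite("pics/"+nm,cv2.resize(im[y0:y0+h,x0:x0+w],None,fx=f,fy=f,interpolation=cv2.INTER_CUBIC))
crop(P["scene"]["img"],140,130,110,130,5,"g_s.png");crop(P["top"]["img"],300,140,120,110,6,"g_t.png")
E
```

```text
t 3.1 p [ 0.6043 -0.1533  0.2102] q [-0.249  0.42   0.172  1.323  0.     1.302] gap 0.0852 F [-0.1 -0.   1.3] M [-0.01  0.    0.02]
tool axes (cols xyz in world)
 [[ 0.02  0.    1.  ]
 [-1.    0.    0.02]
 [-0.   -1.    0.  ]]
total shift in tool axes cm [0.37 7.02 0.17] rotvec tool [-0.     0.008 -0.   ]
```

View pics/g_s.png

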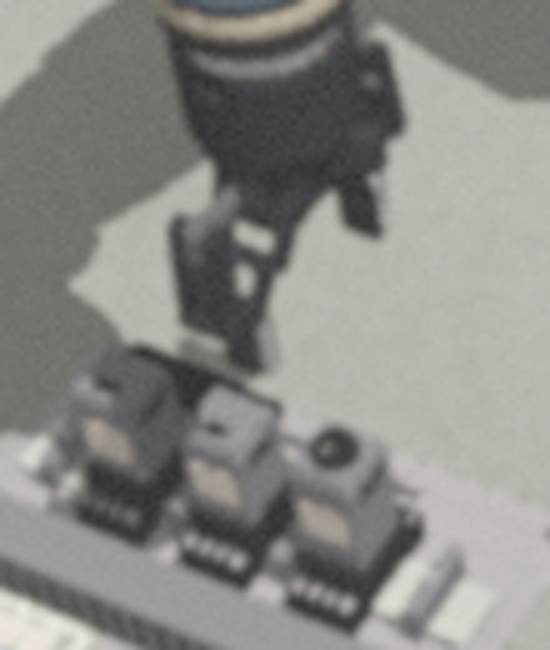

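View pics/g_t.png

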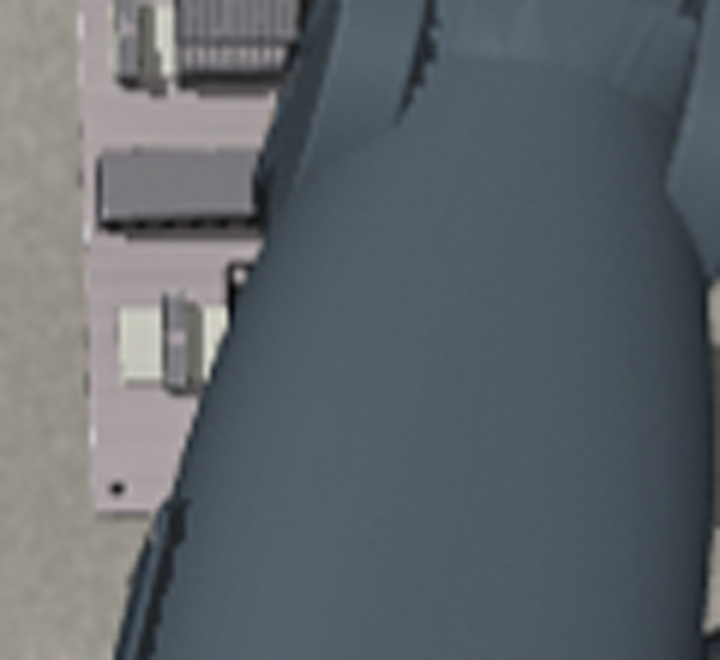

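```bash
python3 - <<'E'
from h import *
P=pickle.load(open("p1.pkl","rb"));S=P["scene"]
p=np.array([.6043,-.1533,.2102])
im=cv2.resize(S["img"][130:260,140:250],None,fx=6,fy=6,interpolation=cv2.INTER_CUBIC)
tr=lambda X:((proj(S,X)-[140,130]+.5)*6-.5).round().astype(int)
for zt,col in ((-.011,(0,255,0)),(.002,(0,255,255))):
  for s in (1,-1):
    q=[[s*a,b,zt] for a,b in((.0425,-.011),(.0425,.011),(.057,.011),(.057,-.011))]
    cv2.polylines(im,[tr(p+np.array(q))],True,col,1)
# timer predicted box
for z in (.040,.104):
    c=np.array([.6064,-.1572,z]);Rf=R.from_euler('z',.012)
    cv2.polylines(im,[tr(c+Rf.apply([[.018*a,.018*b,0] for a,b in((1,1),(1,-1),(-1,-1),(-1,1))]))],True,(0,0,255),1)
cv2.imwrite("pics/g2.png",im)
E
```

```text
(no output)
```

View pics/g2.png

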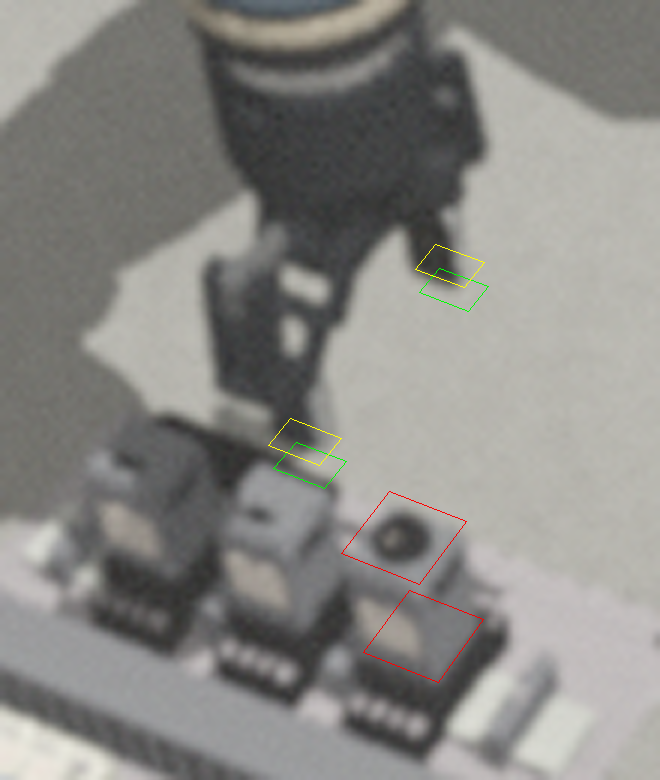

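```bash
python3 - <<'E'
from h import *
P=pickle.load(open("p1.pkl","rb"));S=P["scene"]
im=S["img"][150:255,160:235].astype(float)
im=np.clip((im/255)**.6*255,0,255).astype(np.uint8)
im=cv2.resize(im,None,fx=7,fy=7,interpolation=cv2.INTER_LANCZOS4)
cv2.imwrite("pics/g3.png",im[:600])
E
```

```text
(no output)
```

View pics/g3.png

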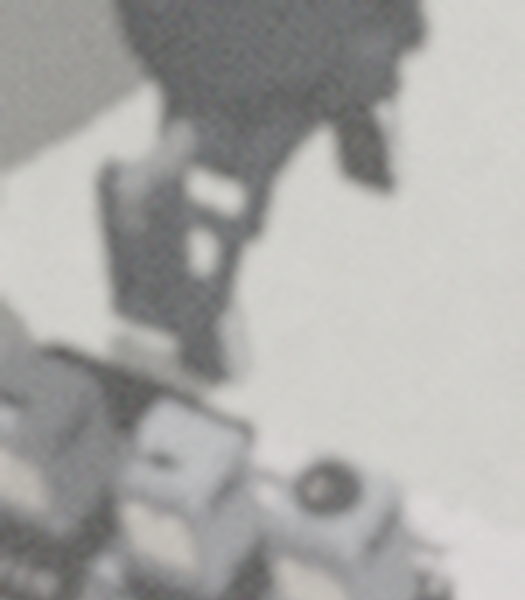

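>>> servo_tool(
  delta_rot=[
    [0,0.008,0],
    [0,0,0],
    [0,0,0],
    [0,0,0],
    [0,0,0],
    [0,0,0],
    [0,0,0],
    [0,0,0],
  ],
  xyz=[
    [0.4,1.5,0.2],
    [0,2.0,0],
    [0,2.0,0],
    [0,2.0,0],
    [0,2.0,0],
    [0,2.0,0],
    [0,1.5,0],
    [0,0.8,0],
  ],
  gripper=[8.5,8.5,8.5,8.5,8.5,8.5,8.5,8.5],
)

```text
time: 4.0
eef_pos: [0.6041, -0.1587, 0.071]
orientation: [0.502, -0.499, 0.497, -0.502]
wrist_force: [-0.2, -0.0, 0.9]
finger_gap: 0.0849
```

```bash
python3 - <<'E'
from plan import *
from station import read_camera
report()
S=read_camera("scene");pickle.dump(S,open("p2.pkl","wb"))
im=S["img"][150:260,150:240].astype(float);im=np.clip((im/255)**.7*255,0,255).astype(np.uint8)
cv2.imwrite("pics/g4.png",cv2.resize(im,None,fx=6,fy=6,interpolation=cv2.INTER_CUBIC)[:600])
report()
E
```

```text
t 4.0 p [ 0.6041 -0.1587  0.071 ] q [-0.257  0.505 -0.058  1.01  -0.     1.306] gap 0.0849 F [-0.2 -0.   0.9] M [-0.   -0.03  0.03]
tool axes (cols xyz in world)
 [[ 0.008 -0.002  1.   ]
 [-1.     0.     0.008]
 [-0.    -1.    -0.002]]
t 4.05 p [ 0.6039 -0.1585  0.0703] q [-0.257  0.506 -0.058  1.009 -0.     1.306] gap 0.085 F [-1.1  0.3 -0.6] M [0.01 0.03 0.03]
tool axes (cols xyz in world)
 [[ 0.008 -0.003  1.   ]
 [-1.     0.001  0.008]
 [-0.001 -1.    -0.003]]
```

View pics/g4.png

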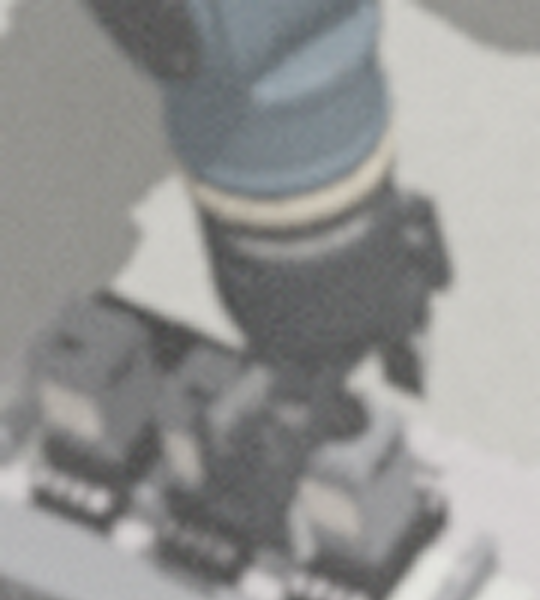

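```bash
python3 - <<'E'
from h import *
S=pickle.load(open("p2.pkl","rb"))
p=np.array([.6041,-.1587,.071])
im=(np.clip((S["img"][150:260,150:240]/255.)**.6,0,1)*255).astype(np.uint8)
im=cv2.resize(im,None,fx=7,fy=7,interpolation=cv2.INTER_CUBIC)
tr=lambda X:((proj(S,X)-[150,150]+.5)*7-.5).round().astype(int)
for s in (1,-1):
  for zt in (.002,.03):
    q=[[s*a,b,zt] for a,b in((.0425,-.011),(.0425,.011),(.0525,.011),(.0525,-.011))]
    cv2.polylines(im,[tr(p+np.array(q))],True,(0,255,255),1)
for z in (.040,.104):
    c=np.array([.606,-.157,z]);Rf=R.from_euler('z',.012)
    cv2.polylines(im,[tr(c+Rf.apply([[.018*a,.018*b,0] for a,b in((1,1),(1,-1),(-1,-1),(-1,1))]))],True,(0,0,255),1)
c=np.array([.606,-.157-.064,.096])
cv2.polylines(im,[tr(c+Rf.apply([[.018*a,.018*b,0] for a,b in((1,1),(1,-1),(-1,-1),(-1,1))]))],True,(255,0,0),1)
cv2.imwrite("pics/g5.png",im[150:])
E
```

```text
(no output)
```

View pics/g5.png

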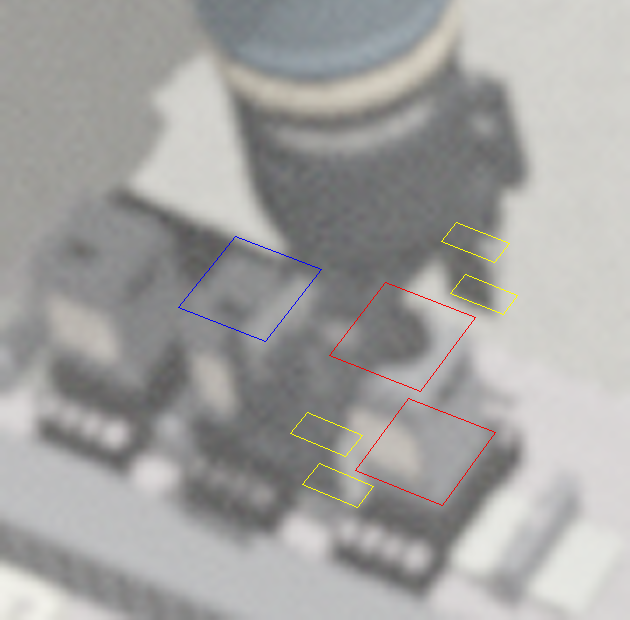

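>>> servo_tool(
  delta_rot=[
    [0,0,0],
    [0,0,0],
    [0,0,0],
    [0,0,0],
    [0,0,0],
    [0,0,0],
    [0,0,0],
    [0,0,0],
  ],
  xyz=[
    [-0.15,0,0.3],
    [0,0,0],
    [0,0,0],
    [0,0,0],
    [0,0,0],
    [0,0,0],
    [0,0,0],
    [0,0,0],
  ],
  gripper=[7,6,5.5,5,4.6,4.4,4.2,4.2],
)

```text
time: 4.85
eef_pos: [0.6082, -0.1568, 0.0723]
orientation: [0.502, -0.498, 0.498, -0.502]
wrist_force: [-0.9, -0.3, 0.2]
finger_gap: 0.0419
```

```bash
python3 - <<'E'
from plan import *
report()
E
```

```text
t 4.85 p [ 0.6082 -0.1568  0.0723] q [-0.252  0.508 -0.049  1.014  0.     1.309] gap 0.0419 F [-0.9 -0.3  0.2] M [0.02 0.04 0.03]
tool axes (cols xyz in world)
 [[ 0.009 -0.     1.   ]
 [-1.     0.     0.009]
 [-0.    -1.    -0.   ]]
```

>>> servo_tool(
  delta_rot=[
    [0,0,0],
    [0,0,0],
    [0,0,0],
    [0,0,0],
    [0,0,0],
    [0,0,0],
    [0,0,0],
    [0,0,0],
  ],
  xyz=[
    [0,0,0],
    [0,0,0],
    [0,0,0],
    [0,0,0],
    [0,0,0],
    [0,0,0],
    [0,0,0],
    [0,0,0],
  ],
  gripper=[4.1,4.0,3.9,3.8,3.7,3.7,3.7,3.7],
)

```text
time: 5.65
eef_pos: [0.6068, -0.1568, 0.0722]
orientation: [0.503, -0.499, 0.497, -0.502]
wrist_force: [-8.0, 0.5, 6.2]
finger_gap: 0.0371
```

```bash
python3 - <<'E'
from plan import *
report()
E
```

```text
t 5.65 p [ 0.6068 -0.1568  0.0722] q [-0.253  0.508 -0.05   1.016 -0.     1.309] gap 0.0371 F [-8.   0.5  6.2] M [-0.08  1.58 -0.02]
tool axes (cols xyz in world)
 [[ 0.009 -0.003  1.   ]
 [-1.     0.     0.009]
 [-0.    -1.    -0.003]]
```

>>> servo_tool(
  delta_rot=[
    [0,0,0],
    [0,0,0],
    [0,0,0],
    [0,0,0],
    [0,0,0],
    [0,0,0],
    [0,0,0],
    [0,0,0],
  ],
  xyz=[
    [0,0,-0.15],
    [0,0,0],
    [0,0,0],
    [0,0,0],
    [0,0,0],
    [0,0,0],
    [0,0,0],
    [0,0,0],
  ],
  gripper=[3.7,3.7,3.65,3.5,3.3,3.0,2.5,2.5],
)

```text
time: 6.45
eef_pos: [0.6065, -0.1569, 0.0724]
orientation: [0.502, -0.498, 0.498, -0.502]
wrist_force: [-5.5, -0.3, 5.0]
finger_gap: 0.0351
```

```bash
python3 - <<'E'
from plan import *
report()
E
```

```text
t 6.45 p [ 0.6065 -0.1569  0.0724] q [-0.253  0.506 -0.053  1.013 -0.     1.309] gap 0.0351 F [-5.5 -0.3  5. ] M [-0.03  1.13 -0.03]
tool axes (cols xyz in world)
 [[ 0.009 -0.     1.   ]
 [-1.     0.     0.009]
 [-0.    -1.    -0.   ]]
```

>>> servo_tool(
  delta_rot=[
    [0,0,0],
    [0,0,0],
    [0,0,0],
    [0,0,0],
    [0,0,0],
    [0,0,0],
    [0,0,0],
    [0,0,0],
  ],
  xyz=[
    [0,-0.2,0],
    [0,-0.3,0],
    [0,-0.4,0],
    [0,-0.4,0],
    [0,-0.6,0],
    [0,-1.0,0],
    [0,-1.5,0],
    [0,-1.5,0],
  ],
  gripper=[2.5,2.5,2.5,2.5,2.5,2.5,2.5,2.5],
)

```text
time: 7.25
eef_pos: [0.607, -0.1569, 0.1328]
orientation: [-0.502, 0.498, -0.498, 0.502]
wrist_force: [0.2, 0.0, -1.5]
finger_gap: 0.0354
```

>>> servo_tool(
  delta_rot=[
    [0,0,0],
    [0,0,0],
    [0,0,0],
    [0,0,0],
    [0,0,0],
    [0,0,0],
    [0,0,0],
    [0,0,0],
  ],
  xyz=[
    [0,-2.5,0],
    [0,-3,0],
    [0,-3,0],
    [0,-3,0],
    [0,-3,0],
    [0,-3,0],
    [0,-2.5,0],
    [0,0,0],
  ],
  gripper=[2.5,2.5,2.5,2.5,2.5,2.5,2.5,2.5],
)

```text
time: 8.05
eef_pos: [0.6077, -0.1571, 0.3361]
orientation: [-0.501, 0.496, -0.5, 0.504]
wrist_force: [0.2, -0.5, -0.9]
finger_gap: 0.0355
```

```bash
python3 - <<'E'
from plan import *
from station import read_camera
report()
S=read_camera("scene");pickle.dump(S,open("p3.pkl","wb"))
cv2.imwrite("pics/l0.png",S["img"])
im=(np.clip((S["img"][90:200,150:250]/255.)**.6,0,1)*255).astype(np.uint8)
cv2.imwrite("pics/l1.png",cv2.resize(im,None,fx=6,fy=6,interpolation=cv2.INTER_CUBIC)[:600])
E
```

```text
t 8.05 p [ 0.6077 -0.1571  0.3361] q [-0.253  0.415  0.484  1.632  0.     1.309] gap 0.0355 F [ 0.2 -0.5 -0.9] M [ 0.02 -0.03  0.06]
tool axes (cols xyz in world)
 [[ 0.009  0.007  1.   ]
 [-1.    -0.002  0.009]
 [ 0.002 -1.     0.007]]
```

View pics/l0.png

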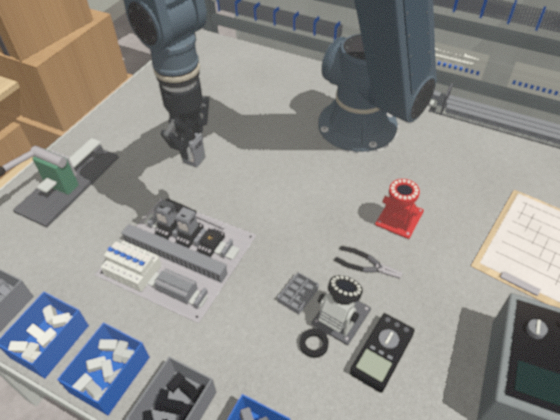

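View pics/l1.png

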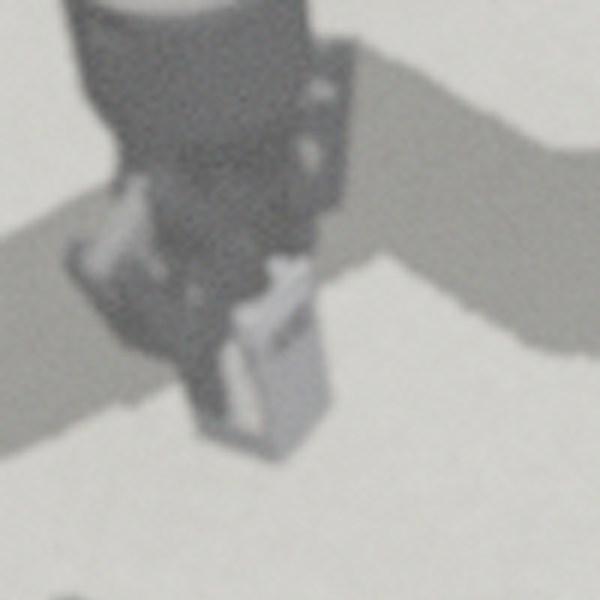

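```bash
cat > ov.py <<'E'
from plan import *
def relay_pose(p,r,off=(0,0)):
    # TCP -> relay: origin 32.4mm ahead along tool y; relay z=-tool y, x=tool z
    M=r.as_matrix();Rr=np.c_[M[:,2],-M[:,0],-M[:,1]]
    o=p+r.apply([off[0],.0324,off[1]]);return o,R.from_matrix(Rr)
def overlay(S,p,r,box,f,name,off=(0,0),gamma=.6,extra=None,pix=(0,0)):
    x0,y0,w,h=box
    im=(np.clip((S["img"][y0:y0+h,x0:x0+w]/255.)**gamma,0,1)*255).astype(np.uint8)
    im=cv2.resize(im,None,fx=f,fy=f,interpolation=cv2.INTER_CUBIC)
    tr=lambda X:((proj(S,X)+np.array(pix)-[x0,y0]+.5)*f-.5).round().astype(int)
    o,Rr=relay_pose(p,r,off)
    sq=np.array([[1,1],[1,-1],[-1,-1],[-1,1]])*.018
    lo=tr(o+Rr.apply(np.c_[sq,[0]*4]));hi=tr(o+Rr.apply(np.c_[sq,[.064]*4]))
    cv2.polylines(im,[lo],True,(0,0,255),1);cv2.polylines(im,[hi],True,(0,160,255),1)
    for a,b in zip(lo,hi): cv2.line(im,tuple(map(int,a)),tuple(map(int,b)),(0,0,255),1)
    for s in (1,-1):
        g=.018
        q=r.apply([[b,z,s*a] for z in (.006,-.02) for a,b in((g,-.011),(g,.011),(g+.01,.011),(g+.01,-.011))])+p
        cv2.polylines(im,[tr(q[:4])],True,(0,255,255),1);cv2.polylines(im,[tr(q[4:])],True,(0,255,255),1)
    if extra: extra(im,tr)
    cv2.imwrite("pics/"+name,im);print(lo/f+[x0,y0])
E
python3 - <<'E'
from ov import *
S=pickle.load(open("p3.pkl","rb"));s,p,r=st()
overlay(S,p,r,(160,110,70,70),8,"l2.png")
E
```

```text
[[197.75  168.   ]
 [183.125 162.75 ]
 [192.625 152.125]
 [207.    157.25 ]]
```

View pics/l2.png

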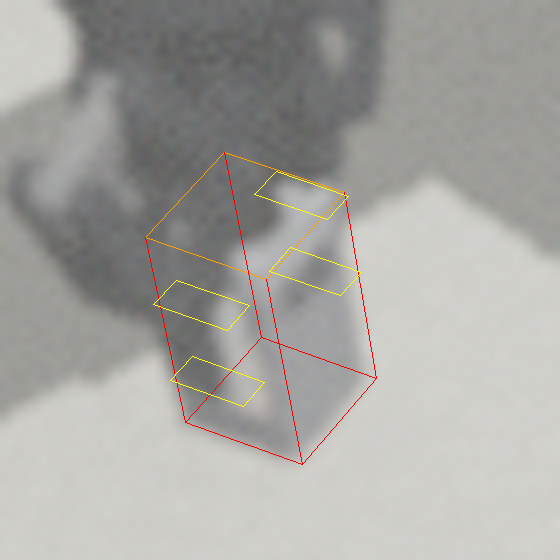

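```bash
python3 - <<'E'
from ov import *
P0=pickle.load(open("p0.pkl","rb"))
r=down(.009);p=np.array([.6064,-.157,.0724])
overlay(P0["scene"],p,r,(180,200,70,70),9,"o_s.png")
overlay(P0["top"],p,r,(325,170,50,50),11,"o_t.png")
E
```

```text
[[213.         243.66666667]
 [200.66666667 238.66666667]
 [208.33333333 228.33333333]
 [220.55555556 233.22222222]]
[[338.45454545 188.54545455]
 [351.27272727 188.36363636]
 [351.72727273 201.        ]
 [338.90909091 201.27272727]]
```

View pics/o_s.png

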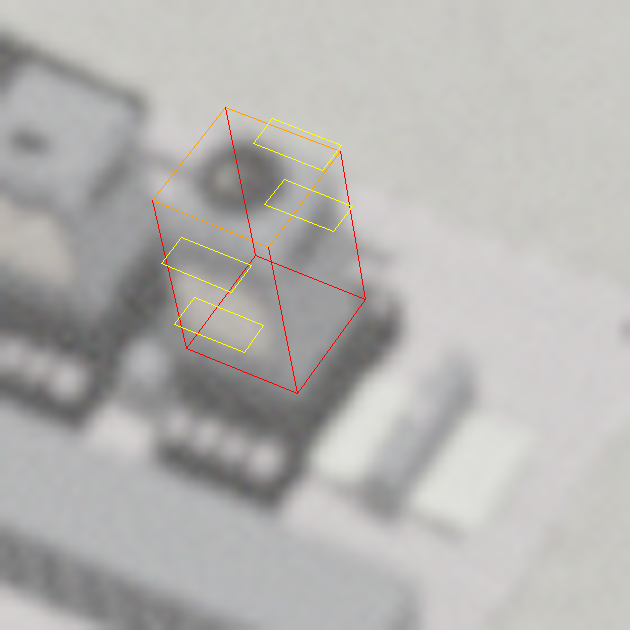

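View pics/o_t.png

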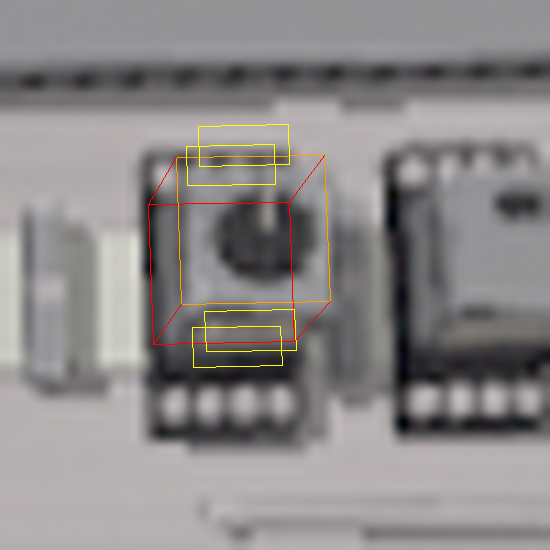

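```bash
python3 - <<'E'
import fit
from fit import *
def res2(p,full=False):
    x,y,yaw,t,r,dx,dy=p[:7]; o=p[7:9];ot=p[9:11];led_h=p[11]
    Rf=R.from_euler('z',yaw)
    e1=dist(curve(p,T,r)+ot,lt);e2=dist(curve(p,S,r)+o,ls)
    e3=np.array([proj(pic,np.array([x,y,0])+Rf.apply([sx*dx,sy*dy,.012]))[0]+(o if pic is S else ot)-uv for sx,sy,pic,uv in scr])
    if full:return e1,e2,e3
    return np.r_[e1*.6,e2*.4,e3.ravel()*1.,(o-[-.3,.5])/.5*.4,ot/.4*.4]
f=least_squares(res2,p0+[0,0,0],loss='soft_l1',f_scale=.5)
print(np.round(f.x,4),f.cost);print([np.round(k,2) for k in res2(f.x,True)])
c,Rl,_=lens_pose(f.x);print("lens",c,"focus",c+Rl.apply([0,0,.1]))
pickle.dump(f.x,open("cam2.pkl","wb"))
# weights experiments: rings only shape vs screws
for w1,w2 in((0.2,.1),(1.5,1),(.6,.0),(0,.6)):
    def r3(p):
        e1,e2,e3=res2(p,True);return np.r_[e1*w1,e2*w2,e3.ravel(),(p[7:9]-[-.3,.5])*.8,p[9:11]]
    g=least_squares(r3,f.x,loss='soft_l1',f_scale=.5).x;c,Rl,_=lens_pose(g)
    print(w1,w2,np.round(g,4),"focus",np.round(c+Rl.apply([0,0,.1]),4))
E
```

```text
[ 0.6454  0.213  -0.1349  0.4504  0.0284  0.045   0.0393 -0.1118  1.2346
  0.3975  0.2938  0.    ] 0.549501995461692
[array([ 0.11, -0.22, -0.21, -0.18,  0.07, -0.2 , -0.15, -0.12, -0.  ,
        0.29,  0.07,  0.11, -0.03,  0.04,  0.02,  0.09]), array([-0.43, -0.47, -0.19,  0.09,  0.48,  0.12,  0.69,  0.51,  0.39,
        0.27,  0.32,  0.11, -0.32, -0.37, -0.32]), array([[-0.09, -0.1 ],
       [ 0.04,  0.08],
       [-0.06,  0.05],
       [ 0.06, -0.07],
       [-0.17,  0.08],
       [-0.12,  0.23]])]
lens [0.64426823 0.2131466  0.1320157 ] focus [0.60112896 0.21900269 0.22204186]
0.2 0.1 [ 0.6455  0.2129 -0.1353  0.4544  0.0284  0.0451  0.0393 -0.0867  1.0521
  0.3624  0.2352  0.    ] focus [0.6006 0.219  0.2218]
1.5 1 [ 0.6452  0.2133 -0.135   0.4475  0.0284  0.0449  0.0391 -0.1269  1.4992
  0.4978  0.3498  0.    ] focus [0.6014 0.2192 0.2222]
0.6 0.0 [ 0.6455  0.2129 -0.1353  0.4594  0.0284  0.0451  0.0393 -0.0814  1.0369
  0.36    0.2277  0.    ] focus [0.5999 0.2191 0.2214]
0 0.6 [ 0.6456  0.2133 -0.137   0.4341  0.0283  0.0451  0.0392 -0.0658  1.1125
  0.5138  0.2469  0.    ] focus [0.6037 0.2191 0.2232]
```

```bash
python3 - <<'E'
from fit import *
x=pickle.load(open("cam2.pkl","rb"))
# improve scene LED centroids: intensity-weighted local maxima on upsampled gray
im=cv2.cvtColor(S["img"],cv2.COLOR_BGR2GRAY).astype(np.float32)
def refine(q):
    f=8;u0,v0=int(q[0])-3,int(q[1])-3
    w=cv2.resize(im[v0:v0+8,u0:u0+8],None,fx=f,fy=f,interpolation=cv2.INTER_CUBIC)
    yy,xx=np.mgrid[:w.shape[0],:w.shape[1]];X=(xx+.5)/f-.5+u0;Y=(yy+.5)/f-.5+v0
    g=np.exp(-((X-q[0])**2+(Y-q[1])**2)/(2*.9**2))*np.clip(w-110,0,None)**2
    return np.array([(X*g).sum()/g.sum(),(Y*g).sum()/g.sum()])
ls2=ls.copy()
for _ in range(2): ls2=np.array([refine(q) for q in ls2])
print(np.round(ls2-ls,2).tolist())
def rr(p):
    q=np.r_[x[:2],p[:2]]
    return np.r_[dist(curve(q,T,p[2])+p[3:5],lt),dist(curve(q,S,p[2])+p[5:7],L)]
for L in (ls,ls2):
    f=least_squares(rr,[-.13,.45,.0284,0,0,0,0],loss='soft_l1',f_scale=.2);print(np.round(f.x,3),f.cost,np.round(np.sqrt(np.diag(np.linalg.inv(f.jac.T@f.jac)))*.15,3)); print(np.round(f.fun,2))
E
```

```text
[[-0.18, -0.46], [-0.01, -0.57], [0.23, -0.33], [0.16, -0.16], [-0.21, 0.06], [0.02, -0.09], [-0.09, -0.33], [-0.04, -0.17], [0.01, -0.11], [-0.02, -0.04], [0.1, -0.1], [-0.01, -0.15], [-0.02, -0.05], [-0.19, 0.24], [-0.14, -0.1]]
[-0.128  0.44   0.028  0.395  0.628  0.233  1.534] 0.24059690820105722 [0.022 0.007 0.    0.063 0.174 0.121 0.116]
[ 0.2  -0.11 -0.15 -0.07  0.11 -0.12 -0.13 -0.09 -0.    0.26  0.04  0.04
 -0.1  -0.06 -0.09 -0.01 -0.08 -0.22 -0.03  0.15  0.4  -0.14  0.23 -0.05
 -0.05 -0.12  0.06  0.07 -0.02  0.13  0.15]
[-0.126  0.425  0.028  0.379  0.965  0.432  1.105] 0.11382789204082597 [0.019 0.007 0.    0.061 0.158 0.099 0.101]
[ 0.2  -0.09 -0.16 -0.03  0.11 -0.06 -0.11 -0.04  0.04  0.29  0.08  0.04
 -0.06 -0.07 -0.09 -0.01  0.04 -0.04  0.01  0.06 -0.02 -0.08  0.12 -0.04
 -0.05 -0.07 -0.01  0.09  0.02 -0.06  0.04]
```

```bash
sed -i 's/^scr=/ls=ls+np.array([[-0.18,-0.46],[-0.01,-0.57],[0.23,-0.33],[0.16,-0.16],[-0.21,0.06],[0.02,-0.09],[-0.09,-0.33],[-0.04,-0.17],[0.01,-0.11],[-0.02,-0.04],[0.1,-0.1],[-0.01,-0.15],[-0.02,-0.05],[-0.19,0.24],[-0.14,-0.1]])\nscr=/' fit.py
cat > tgt.py <<'E'
from ov import *
import fit
def focus_target(cam,off=(0,0),ahead=.0424):
    c,Rl,_=fit.lens_pose(cam);L=Rl.as_matrix()
    # tool y = -lens z ; tool z = lens x ; tool x = y cross z
    ty=-L[:,2];tz=L[:,0];rt=R.from_matrix(np.c_[np.cross(ty,tz),ty,tz])
    F=c+L[:,2]*.1
    return F-rt.apply([off[0],ahead,off[1]]),rt,F
E
python3 - <<'E'
from fit import *
def res2(p,full=False):
    x,y,yaw,t,r,dx,dy=p[:7]; o=p[7:9];ot=p[9:11]
    Rf=R.from_euler('z',yaw)
    e1=dist(curve(p,T,r)+ot,lt);e2=dist(curve(p,S,r)+o,ls)
    e3=np.array([proj(pic,np.array([x,y,0])+Rf.apply([sx*dx,sy*dy,.012]))[0]+(o if pic is S else ot)-uv for sx,sy,pic,uv in scr])
    if full:return e1,e2,e3
    return np.r_[e1*.6,e2*.6,e3.ravel()*1.,(o-[-.3,.5])*.8,ot]
f=least_squares(res2,p0+[0,0],loss='soft_l1',f_scale=.5)
print(np.round(f.x,4),f.cost);print([np.round(k,2) for k in res2(f.x,True)])
c,Rl,_=lens_pose(f.x);print("lens",c,"focus",c+Rl.apply([0,0,.1]))
pickle.dump(f.x,open("cam2.pkl","wb"))
E
python3 - <<'E'
from tgt import *
cam=pickle.load(open("cam2.pkl","rb"))
pt,rt,F=focus_target(cam,(.001,0));print(pt,F)
delta(pt,rt)
# approach point: 8 cm further out along lens z
print("via");rows(pt-rt.apply([0,.06,0]),rt,16)
E
```

```text
[ 0.6453  0.2131 -0.1358  0.4486  0.0285  0.0451  0.0392 -0.104   1.2175
  0.4417  0.2845] 0.537548723302202
[array([ 0.06, -0.27, -0.26, -0.21,  0.03, -0.23, -0.18, -0.14, -0.01,
        0.28,  0.06,  0.1 , -0.03,  0.04,  0.01,  0.09]), array([-0.03,  0.02,  0.15,  0.25,  0.18,  0.05,  0.31,  0.31,  0.26,
        0.23,  0.19,  0.07, -0.27, -0.43, -0.2 ]), array([[-0.09, -0.08],
       [ 0.11,  0.06],
       [-0.09,  0.09],
       [ 0.08, -0.09],
       [-0.17,  0.1 ],
       [-0.05,  0.21]])]
lens [0.64429485 0.21325633 0.13206449] focus [0.60132752 0.21912564 0.22217198]
[0.58324471 0.22260502 0.26037756] [0.60132752 0.21912564 0.22217198]
total shift in tool axes cm [-37.99   7.29  -2.11] rotvec tool [ 0.443  0.142 -0.032]
via
rot/row [0.0277, 0.0089, -0.002]
xyz [[-2.4, 0.12, -0.29], [-2.4, 0.1, -0.32], [-2.39, 0.09, -0.34], [-2.39, 0.08, -0.36], [-2.39, 0.06, -0.39], [-2.38, 0.04, -0.41], [-2.38, 0.03, -0.43], [-2.38, 0.01, -0.45], [-2.37, -0.01, -0.47], [-2.37, -0.02, -0.49], [-2.36, -0.04, -0.51], [-2.36, -0.06, -0.53], [-2.35, -0.08, -0.55], [-2.35, -0.1, -0.57], [-2.34, -0.12, -0.59], [-2.34, -0.14, -0.61]]
```

>>> servo_tool(
  delta_rot=[
    [0.028,0.009,-0.002],
    [0.028,0.009,-0.002],
    [0.028,0.009,-0.002],
    [0.028,0.009,-0.002],
    [0.028,0.009,-0.002],
    [0.028,0.009,-0.002],
    [0.028,0.009,-0.002],
    [0.028,0.009,-0.002],
  ],
  xyz=[
    [-2.4,0.1,-0.3],
    [-2.4,0.1,-0.3],
    [-2.4,0.1,-0.3],
    [-2.4,0.1,-0.4],
    [-2.4,0.1,-0.4],
    [-2.4,0,-0.4],
    [-2.4,0,-0.4],
    [-2.4,0,-0.4],
  ],
  gripper=[2.5,2.5,2.5,2.5,2.5,2.5,2.5,2.5],
)

```text
time: 8.9
eef_pos: [0.5817, 0.0366, 0.3213]
orientation: [0.429, -0.453, 0.572, -0.533]
wrist_force: [0.5, 0.8, -1.8]
finger_gap: 0.0355
```

>>> servo_tool(
  delta_rot=[
    [0.028,0.009,-0.002],
    [0.028,0.009,-0.002],
    [0.028,0.009,-0.002],
    [0.028,0.009,-0.002],
    [0.028,0.009,-0.002],
    [0.028,0.009,-0.002],
    [0.028,0.009,-0.002],
    [0.023,0.009,-0.002],
  ],
  xyz=[
    [-2.4,0,-0.5],
    [-2.4,0,-0.5],
    [-2.4,0,-0.5],
    [-2.4,-0.1,-0.5],
    [-2.3,-0.1,-0.5],
    [-2.3,-0.1,-0.6],
    [-2.2,-0.1,-0.6],
    [-2.0,-0.1,-0.6],
  ],
  gripper=[2.5,2.5,2.5,2.5,2.5,2.5,2.5,2.5],
)

```text
time: 9.7
eef_pos: [0.5569, 0.2237, 0.311]
orientation: [0.351, -0.403, 0.637, -0.555]
wrist_force: [1.1, -0.1, -1.6]
finger_gap: 0.0354
```

```bash
python3 - <<'E'
from tgt import *
cam=pickle.load(open("cam2.pkl","rb"))
report()
pt,rt,F=focus_target(cam,(.001,0));delta(pt,rt);rows(pt,rt,8)
E
```

```text
t 9.7 p [0.5569 0.2237 0.311 ] q [ 0.51   0.091 -0.117  1.001 -0.261  2.17 ] gap 0.0354 F [ 1.1 -0.1 -1.6] M [ 0.05  0.42 -0.01]
tool axes (cols xyz in world)
 [[-0.137  0.425  0.895]
 [-0.991 -0.058 -0.124]
 [-0.    -0.903  0.429]]
total shift in tool axes cm [-0.26  5.7   0.2 ] rotvec tool [ 0.005 -0.002  0.   ]
rot/row [0.0006, -0.0002, 0.0]
xyz [[-0.03, 0.71, 0.03], [-0.03, 0.71, 0.02], [-0.03, 0.71, 0.02], [-0.03, 0.71, 0.02], [-0.03, 0.71, 0.02], [-0.03, 0.71, 0.02], [-0.03, 0.71, 0.02], [-0.03, 0.71, 0.02]]
```

>>> servo_tool(
  delta_rot=[
    [0.005,-0.002,0],
    [0,0,0],
    [0,0,0],
    [0,0,0],
    [0,0,0],
    [0,0,0],
    [0,0,0],
    [0,0,0],
  ],
  xyz=[
    [-0.1,0.9,0.1],
    [-0.1,1.0,0.1],
    [-0.05,1.0,0],
    [0,1.0,0],
    [0,0.9,0],
    [0,0.6,0],
    [0,0.3,0],
    [0,0,0],
  ],
  gripper=[2.5,2.5,2.5,2.5,2.5,2.5,2.5,2.5],
)

```text
time: 10.5
eef_pos: [0.5847, 0.2215, 0.2613]
orientation: [0.35, -0.401, 0.638, -0.557]
wrist_force: [-1.3, 0.2, -1.2]
finger_gap: 0.0355
```

```bash
python3 - <<'E'
from tgt import *
from station import read_camera,spotter
cam=pickle.load(open("cam2.pkl","rb"))
report()
pt,rt,F=focus_target(cam,(.001,0));delta(pt,rt)
P={n:read_camera(n) for n in("scene","top")};s,p,r=st()
for n in P:
    for q in ("timer","timer_pins","lens","focus","camera"):print(n,q,[(np.round(d["uv"],1).tolist(),round(d["score"],2)) for d in spotter.place_of(q,P[n])])
print("predicted scene: timer origin, pins/focus, lens",proj(P["scene"],np.array([relay_pose(p,r,(.001,0))[0],F,fit.lens_pose(cam)[0]])))
print("predicted top",proj(P["top"],np.array([relay_pose(p,r,(.001,0))[0],F,fit.lens_pose(cam)[0]])))
pickle.dump((P,p,r.as_quat()),open("p4.pkl","wb"))
def ex(im,tr):
    c,Rl,Rf=fit.lens_pose(cam)
    for rad in(.037,cam[4]):cv2.polylines(im,[tr(c+Rl.apply(np.c_[rad*np.cos(fit.a),rad*np.sin(fit.a),0*fit.a]))],True,(0,255,0),1)
    cv2.polylines(im,[tr(np.array([c,c+Rl.apply([0,0,.1])]))],False,(255,0,255),1)
overlay(P["scene"],p,r,(300,180,90,120),6,"f_s.png",(.001,0),.7,ex,(-.1,.8))
cv2.imwrite("pics/f_t.png",P["top"]["img"])
cv2.imwrite("pics/f_s0.png",P["scene"]["img"])
x=cv2.resize(P["scene"]["img"][190:300,310:380],None,fx=7,fy=7,interpolation=cv2.INTER_CUBIC)[:600];cv2.imwrite("pics/f_s1.png",(np.clip((x/255.)**.7,0,1)*255).astype(np.uint8))
report()
E
```

```text
t 10.5 p [0.5847 0.2215 0.2613] q [ 0.481  0.145 -0.184  0.868 -0.254  2.14 ] gap 0.0355 F [-1.3  0.2 -1.2] M [ 0.03  0.5  -0.04]
tool axes (cols xyz in world)
 [[-0.135  0.429  0.893]
 [-0.991 -0.059 -0.122]
 [ 0.    -0.901  0.433]]
total shift in tool axes cm [-0.09  0.01 -0.18] rotvec tool [0. 0. 0.]
scene timer [([361.7, 240.5], 0.91)]
scene timer_pins [([358.8, 248.2], 0.97), ([189.2, 227.1], 0.28), ([338.3, 314.1], 0.16)]
scene lens [([404.9, 190.4], 0.84), ([346.7, 287.1], 0.61)]
scene focus []
scene camera [([337.9, 316.8], 0.86), ([401.2, 219.3], 0.67)]
top timer [([198.1, 185.8], 0.65)]
top timer_pins [([370.2, 192.8], 0.65), ([198.6, 185.9], 0.59)]
top lens [([208.8, 171.7], 0.69), ([196.5, 294.4], 0.62)]
top focus [([201.7, 187.2], 0.77), ([217.0, 183.7], 0.62), ([184.8, 299.4], 0.59)]
top camera [([215.5, 188.8], 0.92), ([204.5, 300.7], 0.6)]
predicted scene: timer origin, pins/focus, lens [[361.28920624 239.49124408]
 [360.30600838 243.78320636]
 [345.81570164 283.59255456]]
predicted top [[197.09917713 185.58396974]
 [197.94261279 185.24581484]
 [207.31866082 175.4930792 ]]
[[366.16666667 248.        ]
 [350.         239.66666667]
 [357.33333333 233.83333333]
 [373.16666667 241.66666667]]
t 11.1 p [0.5846 0.2219 0.2618] q [ 0.482  0.144 -0.184  0.868 -0.254  2.14 ] gap 0.0354 F [ 0.2  0.1 -1.2] M [0.03 0.51 0.01]
tool axes (cols xyz in world)
 [[-0.135  0.43   0.893]
 [-0.991 -0.058 -0.122]
 [-0.    -0.901  0.434]]
```

View pics/f_s.png

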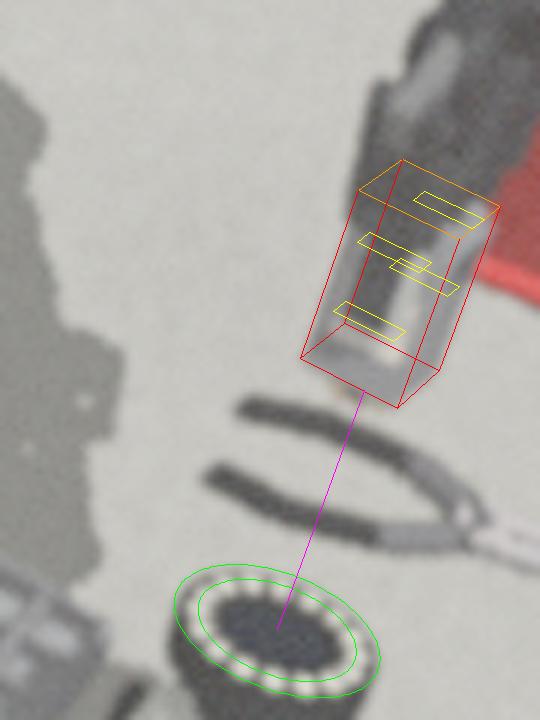

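View pics/f_t.png

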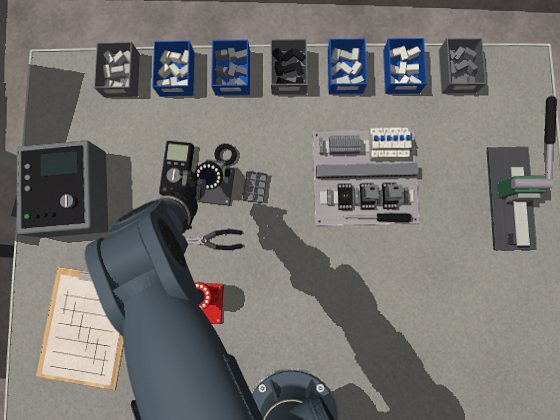

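View pics/f_s1.png

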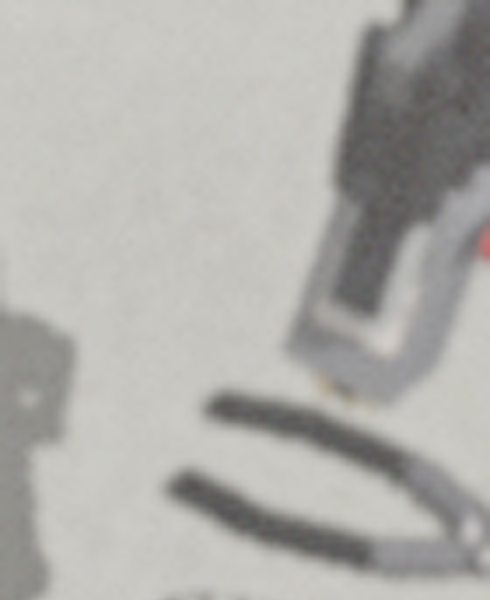

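```bash
cat > edge.py <<'E'
from tgt import *
from scipy.ndimage import map_coordinates
def edges(S,p,r,off,pix,names=None):
    g=cv2.GaussianBlur(cv2.cvtColor(S["img"],cv2.COLOR_BGR2GRAY).astype(np.float32),(0,0),.6)
    o,Rr=relay_pose(p,r,off);h=.018
    E={"left(x+,y-)":([h,-h,.003],[h,-h,.035]),"right(x-,y+)":([-h,h,.003],[-h,h,.035]),"bottomfront(x+)":([h,-h*.8,0],[h,h*.8,0]),"bottomright(y+)":([h*.8,h,0],[-h*.8,h,0])}
    cen=(proj(S,o+Rr.apply([[0,0,.02]]))+pix)[0]
    for k,(a,b) in E.items():
        A,B=proj(S,o+Rr.apply([a,b]))+pix
        d=(B-A)/np.linalg.norm(B-A);n=np.array([-d[1],d[0]]);n=n if n@((A+B)/2-cen)>0 else -n
        t=np.linspace(-4,4,81);pr=[]
        for w in np.linspace(0,1,25):
            q=A+(B-A)*w+t[:,None]*n;pr.append(map_coordinates(g,[q[:,1],q[:,0]],order=3))
        m=np.mean(pr,0);gr=np.gradient(m);i=np.argmax(np.abs(gr));pk=[(round(t[j],1),round(float(gr[j]*10),0)) for j in range(1,80) if abs(gr[j])>abs(gr[j-1]) and abs(gr[j])>=abs(gr[j+1]) and abs(gr[j])>.5]
        print(k,"normal",np.round(n,2),"peaks(outward px,grad)",pk)
E
python3 - <<'E'
from edge import *
P,p,q=pickle.load(open("p4.pkl","rb"));r=R.from_quat(q)
# picture taken at t=10.5 state
p=np.array([.5847,.2215,.2613])
edges(P["scene"],p,r,(.001,0),(-.1,1.2))
S=pickle.load(open("p3.pkl","rb"))
print("air");edges(S,np.array([.6077,-.1571,.3361]),R.from_matrix([[.009,.007,1],[-1,-.002,.009],[.002,-1,.007]]),(0.001,0),(-.1,1.2))
P0=pickle.load(open("p0.pkl","rb"));print("seated")
edges(P0["scene"],np.array([.6064,-.157,.0724]),down(.009),(.001,0),(-.1,1.2))
E
```

```text
left(x+,y-) normal [-0.94 -0.33] peaks(outward px,grad) [(np.float64(-0.4), 28.0)]
right(x-,y+) normal [0.94 0.35] peaks(outward px,grad) [(np.float64(-0.5), 23.0)]
bottomfront(x+) normal [-0.45  0.89] peaks(outward px,grad) [(np.float64(1.3), 17.0)]
bottomright(y+) normal [0.66 0.75] peaks(outward px,grad) [(np.float64(-0.4), 20.0)]
air
left(x+,y-) normal [-0.98  0.21] peaks(outward px,grad) [(np.float64(-0.2), 30.0)]
right(x-,y+) normal [ 0.99 -0.16] peaks(outward px,grad) [(np.float64(-0.7), 23.0)]
bottomfront(x+) normal [-0.34  0.94] peaks(outward px,grad) [(np.float64(-0.5), 29.0)]
bottomright(y+) normal [0.76 0.65] peaks(outward px,grad) [(np.float64(-0.4), 22.0)]
seated
left(x+,y-) normal [-0.98  0.22] peaks(outward px,grad) [(np.float64(-0.9), -20.0)]
right(x-,y+) normal [ 0.99 -0.17] peaks(outward px,grad) [(np.float64(1.1), 12.0), (np.float64(3.9), 12.0)]
bottomfront(x+) normal [-0.38  0.93] peaks(outward px,grad) [(np.float64(-3.1), -15.0), (np.float64(-0.3), -13.0)]
bottomright(y+) normal [0.81 0.59] peaks(outward px,grad) [(np.float64(0.1), -19.0)]
```

```bash
python3 - <<'E'
from fit import *
cam=pickle.load(open("cam2.pkl","rb"));P0=pickle.load(open("p0.pkl","rb"))
for k,t in enumerate((cam[3]-.06,cam[3],cam[3]+.06)):
    c=cam.copy();c[3]=t
    # keep the lens at the same spot
    f=9;x0,y0,w,h=308,272,66,66
    im=cv2.resize(P0["scene"]["img"][y0:y0+h,x0:x0+w],None,fx=f,fy=f,interpolation=cv2.INTER_CUBIC)
    im=(np.clip((im/255.)**.7,0,1)*255).astype(np.uint8)
    tr=lambda X:((proj(S,X)+cam[7:9]-[x0,y0]+.5)*f-.5).round().astype(int)
    C,Rl,Rf=lens_pose(c);C0=lens_pose(cam)[0]
    for z in(-.02,-.082):
        cv2.polylines(im,[tr(C+Rl.apply([[sx*.023,sy*.026,z] for sx,sy in((1,1),(1,-1),(-1,-1),(-1,1))]))],True,(0,255,0),1)
    for sx,sy in((1,1),(1,-1),(-1,1)):
        cv2.polylines(im,[tr(C+Rl.apply([[sx*.023,sy*.026,z] for z in(-.02,-.082)]))],False,(0,255,0),1)
    cv2.polylines(im,[tr(C+Rl.apply(np.c_[.037*np.cos(a),.037*np.sin(a),0*a]))],True,(0,0,255),1)
    cv2.imwrite(f"pics/h{k}.png",im)
a_=[cv2.imread(f"pics/h{k}.png") for k in range(3)]
cv2.imwrite("pics/hh.png",cv2.resize(np.hstack([a_[0],a_[2]]),None,fx=.67,fy=.67))
E
```

```text
(no output)
```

View pics/h1.png

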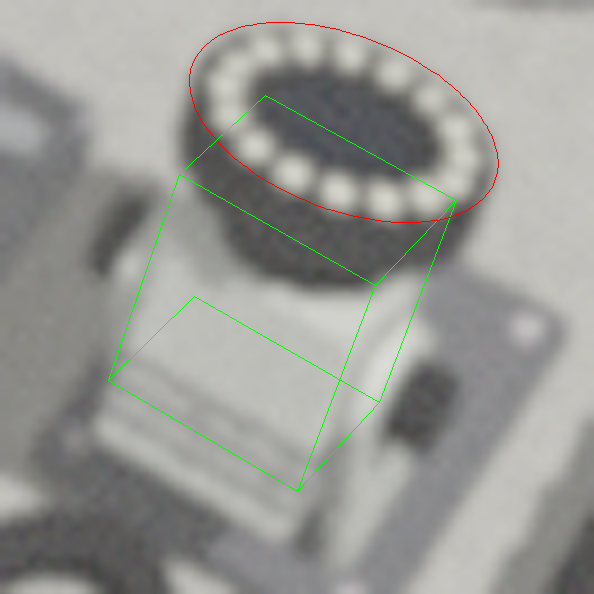

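View pics/hh.png

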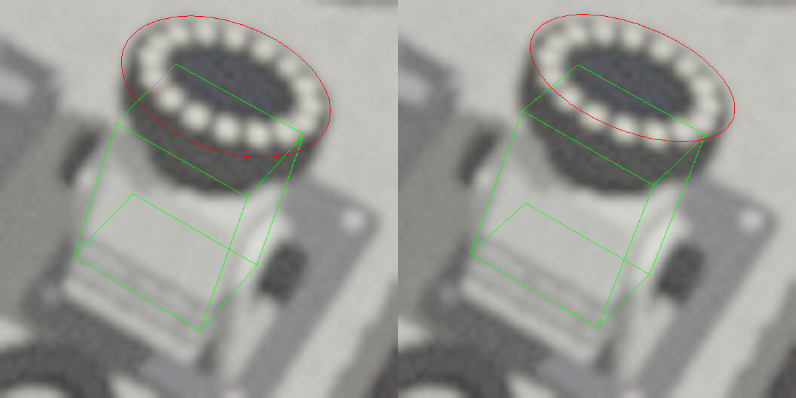

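```bash
python3 - <<'E'
from edge import *
cam=pickle.load(open("cam2.pkl","rb"))
C0=fit.lens_pose(cam)[0];c=cam.copy();c[3]=.44;C1=fit.lens_pose(c)[0];d=C0-C1;c[0]+=d[0];c[1]+=d[1]
pickle.dump(c,open("cam3.pkl","wb"));print(C0,fit.lens_pose(c)[0])
pt,rt,F=focus_target(c,(.001,0));report();delta(pt,rt)
E
```

```text
[0.64429485 0.21325633 0.13206449] [0.64429485 0.21325633 0.1322851 ]
t 11.1 p [0.5846 0.2219 0.2618] q [ 0.482  0.144 -0.184  0.868 -0.254  2.14 ] gap 0.0354 F [ 0.2  0.1 -1.2] M [0.03 0.51 0.01]
tool axes (cols xyz in world)
 [[-0.135  0.43   0.893]
 [-0.991 -0.058 -0.122]
 [-0.    -0.901  0.434]]
total shift in tool axes cm [-0.05  0.05 -0.06] rotvec tool [-0.009  0.    -0.   ]
```

>>> servo_tool(
  delta_rot=[
    [-0.009,0,0],
    [0,0,0],
    [0,0,0],
    [0,0,0],
    [0,0,0],
    [0,0,0],
    [0,0,0],
    [0,0,0],
  ],
  xyz=[
    [-0.06,0.05,-0.06],
    [0,0,0],
    [0,0,0],
    [0,0,0],
    [0,0,0],
    [0,0,0],
    [0,0,0],
    [0,0,0],
  ],
  gripper=[2.5,2.5,2.5,2.5,2.5,2.5,2.5,2.5],
)

```text
time: 11.9
eef_pos: [0.5843, 0.2225, 0.261]
orientation: [0.352, -0.404, 0.636, -0.555]
wrist_force: [-0.3, 1.0, -1.3]
finger_gap: 0.0355
```

```bash
python3 - <<'E'
from edge import *
from station import read_camera
cam=pickle.load(open("cam3.pkl","rb"))
pt,rt,F=focus_target(cam,(.001,0))
ps=[]
S=[]
for i in range(4):
    s,p,r=st();ps.append(p);S.append(read_camera("scene"))
T=read_camera("top");report();delta(pt,rt);p=np.mean(ps,0);print("mean p",p,"err tool mm",rt.inv().apply(pt-p)*1000)
A=dict(S[0]);A["img"]=np.mean([x["img"] for x in S],0).round().astype(np.uint8)
pickle.dump((A,T,p,r.as_quat()),open("p5.pkl","wb"))
edges(A,p,r,(.001,0),(-.1,1.2))
def ex(im,tr):
    c,Rl,Rf=fit.lens_pose(cam)
    for rad in(.0285,):cv2.polylines(im,[tr(c+Rl.apply(np.c_[rad*np.cos(fit.a),rad*np.sin(fit.a),0*fit.a]))],True,(0,255,0),1)
    cv2.polylines(im,[tr(np.array([c,c+Rl.apply([0,0,.1])]))],False,(255,0,255),1)
overlay(A,p,r,(300,195,85,110),7,"z0.png",(.001,0),.7,ex,(-.1,1.2))
im=cv2.imread("pics/z0.png");cv2.imwrite("pics/z1.png",im[:600]);cv2.imwrite("pics/z2.png",im[450:])
t=cv2.resize(T["img"][140:230,150:280],None,fx=6,fy=6,interpolation=cv2.INTER_CUBIC);cv2.imwrite("pics/z3.png",t)
E
```

```text
t 12.15 p [0.5843 0.2225 0.261 ] q [ 0.48   0.149 -0.176  0.879 -0.248  2.14 ] gap 0.0355 F [-0.  -0.  -0.8] M [0.07 0.49 0.01]
tool axes (cols xyz in world)
 [[-0.135  0.422  0.897]
 [-0.991 -0.057 -0.122]
 [-0.    -0.905  0.426]]
total shift in tool axes cm [ 0.   -0.01  0.  ] rotvec tool [ 0.  0. -0.]
mean p [0.58431509 0.22247415 0.2610131 ] err tool mm [ 0.01520034 -0.08906055  0.06586973]
left(x+,y-) normal [-0.94 -0.33] peaks(outward px,grad) [(np.float64(-0.4), 27.0)]
right(x-,y+) normal [0.94 0.35] peaks(outward px,grad) [(np.float64(-0.4), 23.0)]
bottomfront(x+) normal [-0.45  0.89] peaks(outward px,grad) [(np.float64(1.3), 16.0)]
bottomright(y+) normal [0.67 0.74] peaks(outward px,grad) [(np.float64(-0.3), 21.0)]
[[366.42857143 248.57142857]
 [350.28571429 240.42857143]
 [357.71428571 234.42857143]
 [373.42857143 242.28571429]]
```

View pics/z0.png

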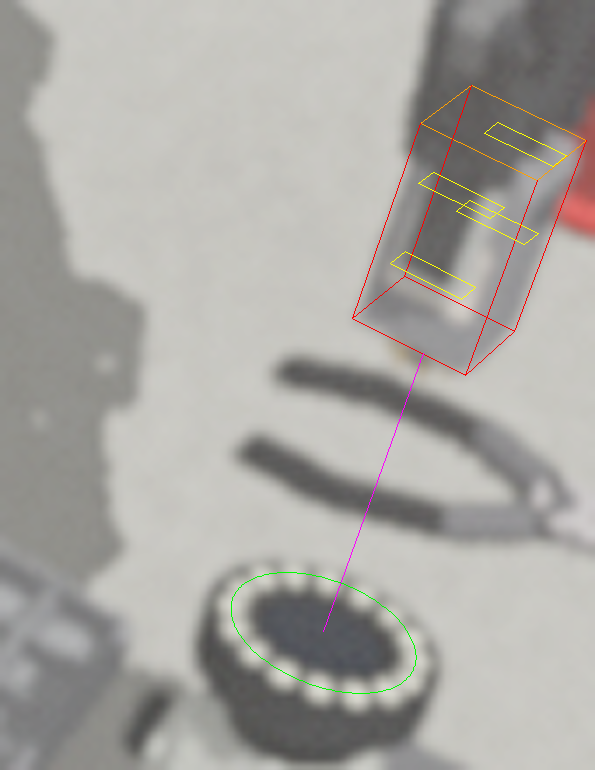

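View pics/z3.png

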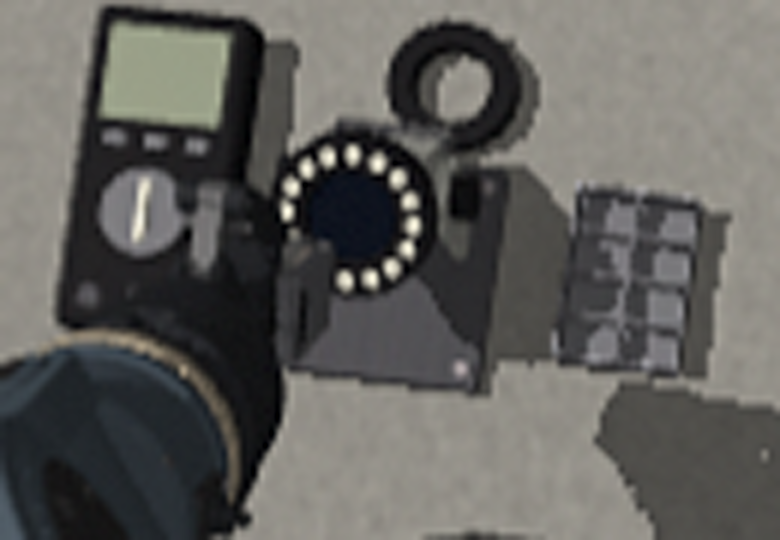

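>>> servo_tool(
  delta_rot=[
    [0,0,0],
    [0,0,0],
    [0,0,0],
    [0,0,0],
    [0,0,0],
    [0,0,0],
    [0,0,0],
    [0,0,0],
  ],
  xyz=[
    [-0.05,0,0],
    [0,0,0],
    [0,0,0],
    [0,0,0],
    [0,0,0],
    [0,0,0],
    [0,0,0],
    [0,0,0],
  ],
  gripper=[2.5,2.5,2.5,2.5,2.5,2.5,2.5,2.5],
)

```text
time: 12.95
eef_pos: [0.5844, 0.2229, 0.261]
orientation: [0.352, -0.404, 0.636, -0.555]
wrist_force: [-0.3, -0.2, -1.8]
finger_gap: 0.0352
```

```bash
python3 - <<'E'
from edge import *
from station import order
cam=pickle.load(open("cam3.pkl","rb"))
pt,rt,F=focus_target(cam,(.001,0));report();delta(pt,rt)
s=arm.state();print(np.abs(s["dq"]).max());print(order.job_done())
E
```

```text
t 12.95 p [0.5844 0.2229 0.261 ] q [ 0.481  0.15  -0.176  0.879 -0.249  2.141] gap 0.0352 F [-0.3 -0.2 -1.8] M [ 0.12  0.51 -0.02]
tool axes (cols xyz in world)
 [[-0.135  0.422  0.897]
 [-0.991 -0.057 -0.122]
 [-0.    -0.905  0.426]]
total shift in tool axes cm [ 0.05 -0.01  0.01] rotvec tool [ 0.  0. -0.]
0.0018664342714122526
the job is handed in; nothing more can be done
None
```

I pulled the time relay straight up out of its socket and handed the job in at 12.95 s. The arm was still holding it with its pins at the grey camera's working point, underside facing the lens and sides square with the camera.

**Last checks**
- **Arm pose:** it is within about 0.5 mm of my calculated target pose, with no measurable angle error. The 0.5 mm is a sideways correction I made on purpose at the end. The arm is still and the finger opening is steady at 35 mm.
- **Relay against the picture:** the side edges of the housing agree with where the arm says it should be to about half a pixel (about 1 mm). The lower front edge could not be checked because the pins blur it. The lower side edge showed no sign of slipping in the grip.
- **Contact:** no force suggested touching the camera. I did not compare before and after pictures of the loose items one by one; the ones I looked at seemed undisturbed.

**Where measurements disagreed**
- **Scene and top cameras:** they differed by 3 to 5 mm. I averaged them and checked the result against the felt position of the relay and its position in the picture once held.
- **Camera tilt:** the ring light's shape gave about 0.43 rad and its position over the foot about 0.45 rad, so I used 0.44.
- **Relay in the grip:** how far it sits off-centre sideways is only known to 1–2 mm. I expect that to cancel, because I lined it up with the lens in the same picture.

I estimate 1–2 mm and 0.01–0.02 rad of error remain.

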